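Fill the bead jar and close its spring bayonet cap

ROBOT

A 6-joint arm with a two-finger parallel gripper is mounted at the origin on the work surface. World frame = base frame: x ahead of the robot, y to its left, z up, the work surface at z = 0. Lengths are in m, angles in rad, forces in N, time in s.
With the tool pointing down it reaches from about 0.25 to 0.8 m from the base axis. Payload 3.9 kg.
Tool frame: the origin (TCP) lies between the finger pads; the fingertips stand 17 mm ahead of it and the grasp point (between the pads) lies 2 mm behind it; z points along the fingers, x is the direction in which the jaws open and shut, and the axes are right-handed (so a half turn about z gives the same grasp; the last joint's range is limited). The gripper opens to 85 mm and grips with 20 to 120 N. Pads are 22 mm wide; open, the fingers measure 114 mm over their backs; the gripper's body (76 mm by 85 mm) begins 54 mm behind the grasp point. The pads swing forward as they close: fully open they stand 13 mm farther back than shut.
Start: joints at [-1.168, 0.26, -0.138, 1.173, 0, 1.571], TCP at [0.206, -0.483, 0.248] pointing down, gripper open.
Joint ranges: [-2.78, 2.78], [-0.83, 1.72], [-1.28, 1.37], [-1.9, 2.12], [-1.57, 1.48], [-3.14, 3.14]. Speed limits (rad/s): [2.57, 2.57, 3.14, 3.14, 3.14, 3.14].

INTERFACE

Orientations are given as a 3x3 rotation matrix whose columns are the frame's x, y, z axes.
In Python, from cell import bot, snapshot, camera_model gives the robot as it stands.
- The arm moves only by the tool apply_moves, never from a script. Its argument "motion" is a list that holds one entry, the list of rows, each a list of 7 numbers: the shift along the tool's x, y, z in units of 25 mm (1.0 is 25 mm), then the turn, a rotation vector about the tool's x, y, z in units of 5 degrees (1.0 is 5 degrees), then the closure, from -1 (fully open) to 1 (shut). In form: [[[tx, ty, tz, wx, wy, wz, grip], ...]]. A call has exactly 10 rows; each row is the pose to reach, as a shift and turn from the pose commanded when the call began, along the tool's axes at that moment; what a row does not reach only later rows make up. A row lasts 1/8 s, in which the tool goes at most 62.5 mm and 10.7 degrees, less where a joint would pass 70% of its speed; a pose out of reach is approached as far as the arm can. A call with a gripper value outside its range is refused whole. The fingers move at their own pace and stop on an object; "squeeze" is the grip in N (left out, the last holds). Time passes only in rows, so rows that repeat a pose let the fingers close, or fill a call up. It gives the time, the measured TCP pose, the force and the opening at its end, in the units of the state.
- bot.observe(): the state, without advancing time (a new reading comes with each control period).
- snapshot(name): name is "scene" or "top" or "wrist"; returns the picture (480x640x3 uint8, red, green, blue); there is no depth.
- camera_model(name): a dict with "K" (3x3 intrinsics, pixels), "distortion" ([k1, k2, p1, p2, k3] as OpenCV has them; the pictures are not rectified), "R" (3x3) and "t" (3): a world point X has camera coordinates R X + t; the wrist camera has in their place "mount" (4x4, takes a point from camera to tool coordinates, whose origin is the TCP and whose axes are the tool frame's). Camera axes: x right, y down, z forward; pixel columns grow to the right and rows downward; lengths in m; the calibration is good to about 2 mm. A picture is of the moment at which its call begins: read the wrist's pose just before it. camera_model takes no time and is no camera call.
- bot.finish_job(): hands the job in, once; it reports no verdict.
The state is a dict: "t": time; "joint_positions": joint angles; "joint_velocities": joint speeds; "joint_torque": joint torques, N m; "position": TCP position; "tool_rot": TCP orientation; "wrist_force": force on the tool from outside, world axes, zero at the start; "torque": the same for the moment, N m; "opening": opening from 0.0 (shut) to 1.0 (fully open).
Only numpy, scipy, OpenCV 4.12 (cv2) and the standard library are available. Lean on these libraries where they do the work, as an engineer would, in place of code of your own. Each camera call takes 0.05 s, during which the arm holds its last target.

TASK

Tip all six wooden beads out of the scoop into the clear jar that stands on the log slice, and set the scoop back down upright on the table. Then fit the jar's cap: push it in against the spring until its plate is flush on the collar, twist it a quarter turn clockwise (seen from above) until it stops, and finish the job while still gripping the cap and holding it pressed down flush, so that the new seal can bed in. Leave the tape roll, the loose log slice and the glue bottle where they are.

Things in the scene. Friction and masses are not known exactly. Their poses are not given: they have to be found in the camera images.
- jar_mouth (a point): Centre of the jar's open mouth, level with the collar's top, 105 mm above the table. The jar is fixed and upright: a clear body 98 mm across under an aluminium collar 102 mm across with a round bore 68 mm wide and two opposite slots at this point's +x and -x. The cap's lugs turn under the collar from the slots, clockwise from above (negative yaw), about 90 degrees to a stop, ending along y.
- jar_slot (a point): Middle of the slot on the jar's +x side, at the collar's top, 38 mm from the axis. Each slot is 15 mm wide, reaches out to 45 mm from the axis and goes down through the collar's flange, whose top slopes in to the bore and whose underside is 10 mm below the collar's top. Below the flange the way is open clockwise; anticlockwise is blocked.
- jar_floor (a point): Centre of the jar's inner floor, 20 mm above the table; clear walls, 90 mm across inside. The jar stands on a brown log slice 140 mm across, 15 mm thick.
- seal (a joint): Sprung ring in the jar's mouth (hole 61 mm across, beads fall through): how far it is pushed down, m. 0 at rest, 13 mm below the collar's top. The cap's lugs meet it when the cap's plate is 9 mm above flush; about 0.009 with the plate flush on the collar, 0.005 if a twisted cap is let go and springs up. Pushes up with 4 N at rest, 10.5 N when flush (700 N/m).
- cap_grip (a point): Centre of the cap's upright grip bar: 62 mm long along this point's x, 14 mm wide (y), 36 mm high. Grey plastic cap, 63 mm high in all, about 120 g, starting upright on the table with this point 45 mm up. With the cap flush on the jar this point is 23 mm above the jar's mouth.
- cap_foot (a point): Centre of the cap's underside, 45 mm below the bar's centre. Plug 62 mm across, 22 mm deep, foot tapered to 54 mm; above it a round plate 96 mm across, 5 mm thick. Two steel lugs, 10 mm wide and 8 mm high, stick out at the plug's foot to 41 mm from the axis at this point's +x and -x, in line with the grip bar.
- scoop_grip (a point): Point on the scoop's wooden handle to grip, 36 mm above the scoop's underside and 105 mm from the bowl's axis. The handle is a level bar, 12 mm wide (this point's x), 14 mm high, along this point's y (+y points away from the bowl), from 46 to 146 mm from the axis. The scoop starts upright on the table, about 120 g, with the six beads in it.
- scoop_rim (a point): Centre of the scoop's open rim: an aluminium bowl 42 mm high, 100 mm across at the rim and 54 mm at its foot, wall 3 mm, flaring by 29 degrees, so that the balls roll out once it is tipped by some 75 degrees. z points out of the bowl.
- tape: A grey roll of tape lying flat, 96 mm across, 45 mm high; to be left alone. Origin at the centre of its underside.
- slice: A small loose log slice, 84 mm across, 14 mm thick; to be left alone. Origin at the centre of its underside.
- glue: A white glue bottle 48 mm across, 130 mm high; to be left alone. Origin at the centre of its underside.
- bead0_center (a point): Centre of wooden bead 1 of six: a ball 20 mm across, 10 g, in the scoop at the start. The six are alike.
- bead1_center (a point): Centre of wooden bead 2 of six: a ball 20 mm across, 10 g, in the scoop at the start. The six are alike.
- bead2_center (a point): Centre of wooden bead 3 of six: a ball 20 mm across, 10 g, in the scoop at the start. The six are alike.
- bead3_center (a point): Centre of wooden bead 4 of six: a ball 20 mm across, 10 g, in the scoop at the start. The six are alike.
- bead4_center (a point): Centre of wooden bead 5 of six: a ball 20 mm across, 10 g, in the scoop at the start. The six are alike.
- bead5_center (a point): Centre of wooden bead 6 of six: a ball 20 mm across, 10 g, in the scoop at the start. The six are alike.
Not all that is in view belongs to the job. Of the things that look like the part that bears scoop_grip, the largest one is meant.

How it is judged:
On the way, in this order (a step that is already met when the one before it is completed fails the run):
1. all six beads are in the jar (z of each of bead0_center, bead1_center, bead2_center, bead3_center, bead4_center, bead5_center in the frame of jar_mouth below -0.022 m and horizontal distance between each of bead0_center, bead1_center, bead2_center, bead3_center, bead4_center, bead5_center and jar_mouth below 0.045 m), for 0.2 s.
2. the cap is pushed in through the slots against the spring, not yet turned (value of joint seal above 0.006 m and horizontal distance between cap_grip and jar_mouth below 0.006 m and angle between the x axis of cap_grip and the x axis of jar_mouth, either way round below 0.3 rad), for 0.05 s.
At the end, for the whole second after the job is handed in: Six beads in the jar. Cap in its mouth within 6 mm of the axis, upright within 0.08 rad, within 2.5 mm of flush, sprung ring down over 7 mm, a quarter turn from the slots within 15 degrees, gripped with over 2 N. Scoop upright on the table (0.1 rad), still, not touched by the robot (all of step 1 and horizontal distance between cap_grip and jar_mouth below 0.006 m and value of joint seal above 0.007 m and z of cap_grip in the frame of jar_mouth below 0.0255 m and angle between the x axis of cap_grip and the y axis of jar_mouth, either way round below 0.26 rad and angle between cap_grip's own z axis and vertical below 0.08 rad and contact force between the fingers and cap above 2 N and angle between scoop_rim's own z axis and vertical below 0.1 rad and height (world z) of scoop_rim between 0.036 and 0.048 m and contact force between the arm and scoop below 0.3 N and linear speed of scoop below 0.02 m/s); the arm keeps its last pose, push and grip.
It fails at once if the tape roll is pushed away or knocked over (distance of tape from where it was at the start of the episode above 0.03 m or angle between tape's own z axis and vertical above 0.4 rad).
It fails at once if the small log slice is pushed away or knocked over (distance of slice from where it was at the start of the episode above 0.03 m or angle between slice's own z axis and vertical above 0.4 rad).
It fails at once if the glue bottle is pushed away or knocked over (distance of glue from where it was at the start of the episode above 0.03 m or angle between glue's own z axis and vertical above 0.4 rad).
It also fails if it takes over 67 s, if anything falls off the work surface, if the arm or the gripper's body presses on something with over 40 N, if the wrist force passes 120 N, or if a joint passes its speed limit or range.

## Working session

There is one attempt and no reset: what is moved stays moved. The work goes in short steps, Python scripts to look and compute and a tool call to move; the robot and the scene stay as the last step left them, time stands still between calls to the robot, and variables do not carry over. Pictures are saved under pics/ and viewed, and the job is handed in when it is done.

Besides the shell and the picture viewer there is one more tool, called after "Call:" as name([rows], argument=value, ...), one row to a line, values as JSON. apply_moves: Moves the arm, as the interface text tells. Its arguments: {"type":"object","properties":{"motion":{"type":"array"},"squeeze":{"type":"number"}},"required":["motion"]}

```bash
mkdir -p pics; ls; cat > h.py <<'E'
import numpy as np, cv2
from cell import bot, snapshot, camera_model
def save(n,im,crop=None,scale=1):
    if crop: x0,y0,x1,y1=crop; im=im[y0:y1,x0:x1]
    if scale!=1: im=cv2.resize(im,None,fx=scale,fy=scale,interpolation=cv2.INTER_CUBIC)
    cv2.imwrite('pics/'+n+'.png',cv2.cvtColor(im,cv2.COLOR_RGB2BGR))
E
python3 - <<'E'
from h import *
s=bot.observe(); print(s)
for n in('scene','top','wrist'):
    im=snapshot(n); np.save(n+'0.npy',im); save(n+'0',im)
    print(n,camera_model(n))
E
```

```text
pics
{'t': 0.0, 'joint_positions': array([-1.16798624e+00,  2.60672484e-01, -1.39401351e-01,  1.17272343e+00,
       -2.93675188e-06,  1.57081104e+00]), 'joint_velocities': array([ 1.57386086e-05, -1.12527151e-03, -1.87085350e-04, -3.45121654e-04,
       -3.55930007e-04,  8.70770833e-04]), 'joint_torque': array([-2.59213575e-04, -4.05676568e+01,  2.53922385e+01,  1.87033979e-02,
       -2.55287696e-04,  7.55111557e-06]), 'position': array([ 0.2055376 , -0.48236084,  0.24745873]), 'tool_rot': array([[ 3.91990741e-01, -9.19968825e-01, -7.87077431e-04],
       [-9.19966986e-01, -3.91991531e-01,  1.83963289e-03],
       [-2.00093259e-03,  2.96619451e-06, -9.99997998e-01]]), 'wrist_force': array([1.03887404, 0.1108809 , 0.37487448]), 'torque': array([ 0.02549458, -0.03328779, -0.01470911]), 'opening': 1.0023061177063355}
scene {'K': array([[620.55956237,   0.        , 322.74373121],
       [  0.        , 620.55956237, 234.54961549],
       [  0.        ,   0.        ,   1.        ]]), 'distortion': array([-0.15453144,  0.        ,  0.        ,  0.        ,  0.        ]), 'R': array([[-0.7
[... 549 characters left out ...]
 0.10678085,  0.00740699, -0.99425499]]), 't': array([-0.05471884,  0.48276577,  1.04923336])}
wrist {'K': array([[387.23854958,   0.        , 317.88097064],
       [  0.        , 387.23854958, 241.68408246],
       [  0.        ,   0.        ,   1.        ]]), 'distortion': array([-0.02342183,  0.        ,  0.        ,  0.        ,  0.        ]), 'mount': array([[ 9.99999155e-01, -1.17611897e-03, -5.53889344e-04,
        -9.33276289e-04],
       [ 1.28242784e-03,  9.62304294e-01,  2.71972061e-01,
        -6.96267143e-02],
       [ 2.13138594e-04, -2.71972541e-01,  9.62304989e-01,
        -1.26125324e-01],
       [ 0.00000000e+00,  0.00000000e+00,  0.00000000e+00,
         1.00000000e+00]])}
```

View pics/scene0.png

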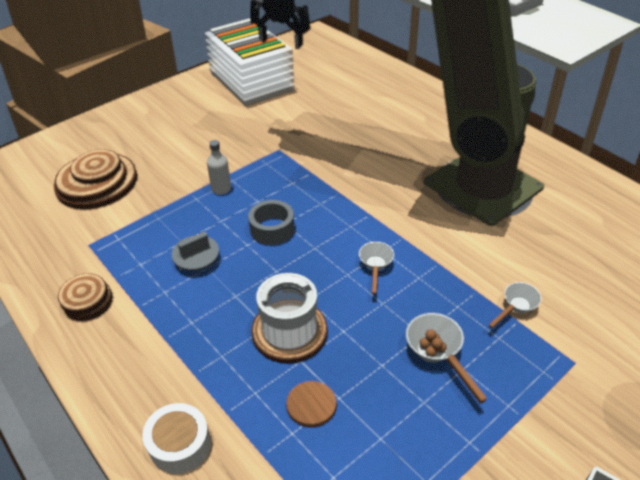

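View pics/top0.png

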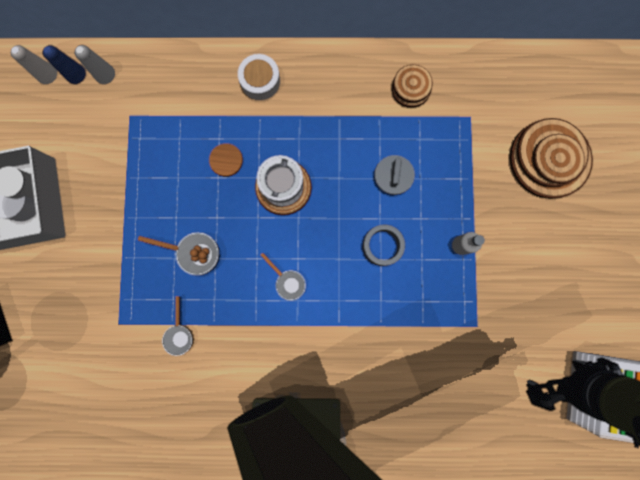

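View pics/wrist0.png

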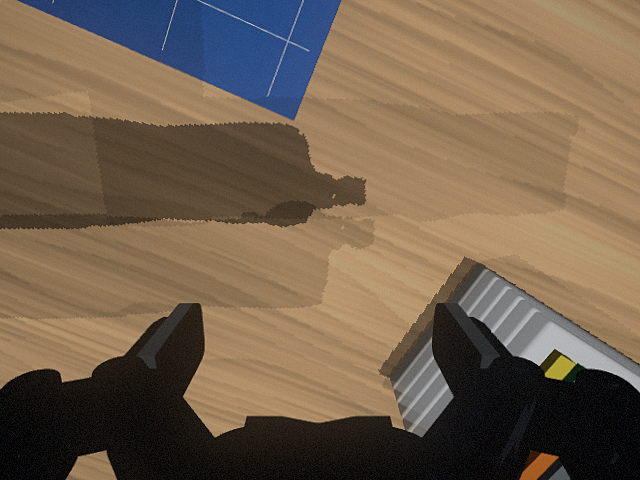

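The top view has three scoops. The one at (197,254) is large and holds the beads; the ones at (291,285) and (178,339) are small and empty. I choose the largest, at (197,254), and will check it and the other parts in close crops.

```bash
python3 - <<'E'
from h import *
t=np.load('top0.npy'); s=np.load('scene0.npy')
a=cv2.resize(t[210:300,130:230],(400,360),interpolation=cv2.INTER_CUBIC)
b=cv2.resize(t[135:225,240:340],(400,360),interpolation=cv2.INTER_CUBIC)
c=cv2.resize(t[135:225,350:450],(400,360),interpolation=cv2.INTER_CUBIC)
save('c1',np.hstack([a,b]))
a=cv2.resize(s[260:360,240:340],(400,400),interpolation=cv2.INTER_CUBIC)
save('c2',np.hstack([c[:, :],a[:360]]))
E
```

```text
(no output)
```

View pics/c1.png

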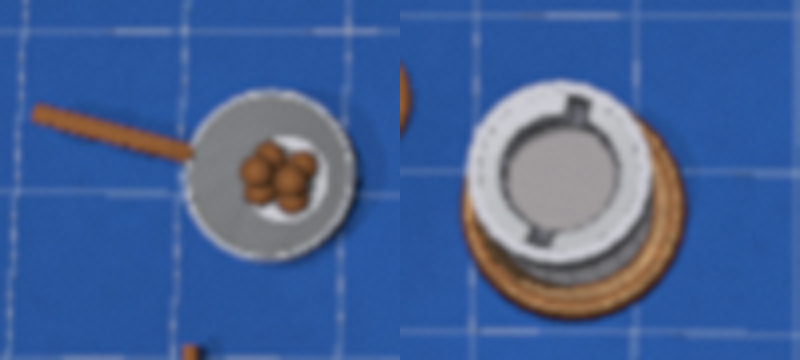

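View pics/c2.png

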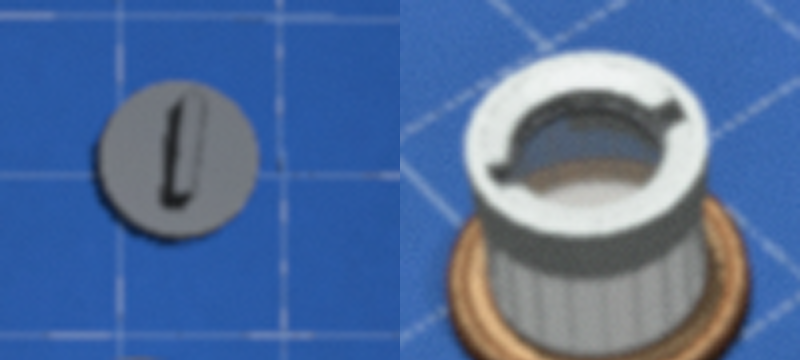

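The crops show six beads in the big scoop, with its handle towards the image left and slightly up. The jar has slots at about (284,162) and (275,194). The cap's bar is nearly vertical at about (395,172). Next I measure these in both views.

```bash
cat >> h.py <<'E'
def ray(cam,uv,z,pose=None):
    m=camera_model(cam) if not isinstance(cam,dict) else cam
    uv=np.asarray(uv,float).reshape(-1,1,2)
    n=cv2.undistortPoints(uv,m['K'],m['distortion']).reshape(-1,2)
    d=np.c_[n,np.ones(len(n))]
    if 'mount' in m:
        p,R=pose; M=m['mount']
        Rw=R@M[:3,:3]; o=R@M[:3,3]+p
    else: Rw=m['R'].T; o=-Rw@m['t']
    d=d@Rw.T
    return o+d*((z-o[2])/d[:,2])[:,None]
def fitcircle(P):
    A=np.c_[2*P[:,:2],np.ones(len(P))]; b=(P[:,:2]**2).sum(1)
    s=np.linalg.lstsq(A,b,rcond=None)[0]
    return s[:2],np.sqrt(s[2]+s[:2]@s[:2])
E
python3 - <<'E'
from h import *
for cam in('top','scene'):
    im=np.load(cam+'0.npy'); hsv=cv2.cvtColor(im,cv2.COLOR_RGB2HSV)
    blue=((hsv[...,0]>100)&(hsv[...,0]<125)&(hsv[...,1]>150)).astype(np.uint8)
    fg=cv2.morphologyEx(1-blue,cv2.MORPH_OPEN,np.ones((5,5)))
    gray=((hsv[...,1]<70)&(hsv[...,2]>70)).astype(np.uint8)
    brown=((hsv[...,0]<18)&(hsv[...,1]>130)&(hsv[...,2]>60)).astype(np.uint8)
    for nm,m in(('gray',cv2.morphologyEx(gray,cv2.MORPH_OPEN,np.ones((3,3)))),('brown',brown)):
        cs,_=cv2.findContours(m,cv2.RETR_EXTERNAL,cv2.CHAIN_APPROX_NONE)
        for c in cs:
            if cv2.contourArea(c)<60 or len(c)<10: continue
            (u,v),_,_=cv2.fitEllipse(c); x,y,w,h=cv2.boundingRect(c)
            print(cam,nm,round(u,1),round(v,1),'box',x,y,w,h,'A',cv2.contourArea(c), ray(cam,[u,v],0.04)[0].round(3))
E
```

```text
top gray 593.8 424.7 box 569 406 65 37 A 721.0 [ 0.057 -0.674  0.04 ]
top gray 626.2 364.5 box 605 356 35 21 A 282.5 [ 0.19  -0.755  0.04 ]
top gray 587.0 356.6 box 575 351 29 12 A 183.0 [ 0.208 -0.666  0.04 ]
top gray 176.9 339.9 box 162 325 31 31 A 721.0 [0.239 0.274 0.04 ]
top gray 290.3 285.0 box 276 271 29 29 A 631.0 [0.366 0.014 0.04 ]
top gray 197.1 253.5 box 176 233 43 42 A 1374.5 [0.438 0.234 0.04 ]
top gray 471.8 241.9 box 461 232 24 21 A 348.5 [ 0.469 -0.41   0.04 ]
top gray 383.6 244.8 box 364 225 40 41 A 1235.5 [ 0.461 -0.203  0.04 ]
top gray 394.0 174.6 box 375 156 39 38 A 1134.5 [ 0.629 -0.23   0.04 ]
top gray 280.0 180.2 box 256 155 47 52 A 1830.0 [0.615 0.042 0.04 ]
top gray 18.4 199.1 box 0 146 42 96 A 2865.0 [0.566 0.668 0.04 ]
top gray 258.3 74.0 box 237 53 43 42 A 1343.0 [0.879 0.1   0.04 ]
top gray 96.5 64.9 box 75 45 40 39 A 661.5 [0.903 0.5   0.04 ]
top gray 35.0 65.2 box 11 45 46 39 A 831.0 [0.902 0.654 0.04 ]
top brown 199.1 253.8 box 191 246 17 16 A 161.0 [0.438 0.229 0.04 ]
top brown 157.3 242.8 box 139 237 38 12 A 78.0 [0.463 0.329 0.04 ]
top brown 282.6 
[... 1451 characters left out ...]
cene gray 581.4 59.0 box 508 0 132 164 A 14124.5 [-0.68 -0.16  0.04]
scene gray 401.8 24.2 box 357 0 83 65 A 3006.5 [-0.426 -0.678  0.04 ]
scene gray 329.3 9.7 box 304 0 47 23 A 683.5 [-0.327 -0.924  0.04 ]
scene gray 222.2 45.3 box 139 0 155 105 A 6872.5 [ 0.095 -0.945  0.04 ]
scene brown 311.1 403.9 box 288 383 47 43 A 1495.0 [0.687 0.197 0.04 ]
scene brown 465.1 377.1 box 449 357 35 44 A 205.0 [0.465 0.326 0.04 ]
scene brown 432.2 342.8 box 422 331 23 24 A 260.0 [0.454 0.242 0.04 ]
scene brown 89.6 172.9 box 63 168 50 23 A 115.0 [ 0.692 -0.611  0.04 ]
scene brown 252.9 44.1 box 234 37 42 15 A 95.5 [ 0.021 -0.885  0.04 ]
scene brown 239.0 29.0 box 217 23 41 14 A 84.5 [-0.011 -1.007  0.04 ]
```

```bash
python3 - <<'E'
from h import *
im=np.load('top0.npy'); hsv=cv2.cvtColor(im,cv2.COLOR_RGB2HSV)
def circ(sub,thr,z,vlo=0,cam='top'):
    x0,y0,x1,y1=sub
    im=np.load(cam+'0.npy'); hsv=cv2.cvtColor(im,cv2.COLOR_RGB2HSV)
    m=((hsv[y0:y1,x0:x1,1]<thr)&(hsv[y0:y1,x0:x1,2]>vlo)).astype(np.uint8)
    m=cv2.morphologyEx(m,cv2.MORPH_OPEN,np.ones((3,3)))
    cs,_=cv2.findContours(m,cv2.RETR_EXTERNAL,cv2.CHAIN_APPROX_NONE)
    c=max(cs,key=cv2.contourArea); c=cv2.convexHull(c).reshape(-1,2)+[x0,y0]
    P=ray(cam,c,z); return fitcircle(P),len(c)
print('scoop',circ((170,225,225,280),90,0.042), circ((400,305,470,365),90,0.042,cam='scene'))
print('jar', [circ((250,150,310,215),60,0.105,v) for v in(150,170,190)])
print('jar scene',[circ((250,270,325,325),60,0.105,v,'scene') for v in(150,180,200)])
print('cap plate',circ((370,150,420,200),90,0.027), circ((370,150,420,200),110,0.027,80))
sl=ray('top',[(284.5,162),(275,194.25)],0.105); print(sl,sl.mean(0),np.linalg.norm(sl[0]-sl[1]),np.arctan2(*(sl[0]-sl[1])[[1,0]]))
s=ray('scene',[(240+282/4.,260+110/4.),(240+100/4,260+172/4.)],0.105)
s=ray('scene',[(240+(675-400)/4.,260+112/4.),(240+(502-400)/4,260+172/4.)],0.105)
print('scene slots',s,s.mean(0),np.linalg.norm(s[0]-s[1]),np.arctan2(*(s[0]-s[1])[[1,0]]))
# handle
m=((hsv[...,0]<18)&(hsv[...,1]>110)&(hsv[...,2]>50)).astype(np.uint8)[232:256,135:178]
ys,xs=np.nonzero(m); P=ray('top',np.c_[xs+135,ys+232],0.040)[:,:2]
c=P.mean(0); u=np.linalg.svd(P-c)[2][0]; q=(P-c)@u; print('handle',c,u,np.degrees(np.arctan2(u[1],u[0])),q.min(),q.max())
# bar: top of bar z=.063
b=ray('top',[(350+197/4,135+95/4.),(350+185/4.,135+195/4.)],0.063); print('bar',b,b.mean(0),np.linalg.norm(b[0]-b[1]),np.arctan2(*(b[0]-b[1])[[1,0]]))
print('slice',ray('top',(225.5,159.8),.014),'tape',ray('top',(383.6,244.8),.045),'glue',ray('top',(466,245),.0),ray('top',(476,240),.13),'small',ray('top',(290.3,285),.03),ray('top',(264,254),.03))
E
```

```text
scoop ((array([0.43849769, 0.23355097]), np.float64(0.05044000012862756)), 24) ((array([0.44178528, 0.23534102]), np.float64(0.05184013164329771)), 29)
jar [((array([0.60567154, 0.03761308]), np.float64(0.05121849164560725)), 28), ((array([0.60588464, 0.04444496]), np.float64(0.04605507125409455)), 17), ((array([0.62379181, 0.05678215]), np.float64(0.030039982891474803)), 11)]
jar scene [((array([0.60681676, 0.0374394 ]), np.float64(0.05175616360964033)), 28), ((array([0.60653627, 0.03685455]), np.float64(0.05129797798376004)), 31), ((array([0.60625711, 0.03650709]), np.float64(0.05098570907563694)), 29)]
cap plate ((array([ 0.63293126, -0.23158972]), np.float64(0.04765606867522637)), 22) ((array([ 0.63354637, -0.23205589]), np.float64(0.048066875065250585)), 28)
[[0.64096875 0.02636307 0.105     ]
 [0.56726102 0.04644833 0.105     ]] [0.60411488 0.0364057  0.105     ] 0.07639533813149003 -0.26603931688285587
scene slots [[0.56806456 0.05074227 0.105     ]
 [0.64451563 0.0288502  0.105     ]] [0.60629009 0.03979623 0.105     ] 0.07952375799795976 2.8627016324011256
handle [0.46251797 0.32752336] [0.24942699 0.96839361] 75.55639301227556 -0.047162690314590486 0.04741564532266831
bar [[ 0.66165289 -0.23850905  0.063     ]
 [ 0.60201225 -0.23076697  0.063     ]] [ 0.63183257 -0.23463801  0.063     ] 0.06014105306653075 -0.12909027803927786
slice [[0.67096892 0.17945784 0.014     ]] tape [[ 0.46092779 -0.20255676  0.045     ]] glue [[ 0.46559415 -0.40893223  0.        ]] [[ 0.46492859 -0.38919605  0.13      ]] small [[0.36628629 0.01489141 0.03      ]] [[0.43872589 0.07807022 0.03      ]]
```

Both views agree, and the circle radii match the given sizes (scoop 50 mm, jar 51 mm, cap 48 mm). I have the scoop grip at about (0.4655, 0.3357), the jar at (0.606, 0.037) with slots at yaw −15.5°, and the cap at (0.633, −0.232) with its bar at about −7.4°. Next I write a helper that turns target poses into tool-axis units.

```bash
cat >> h.py <<'E'
from scipy.spatial.transform import Rotation as Ro
import json
def cmd():
    d=json.load(open('cmd.json')); return np.array(d['p']),np.array(d['R'])
def setcmd(p,R): json.dump({'p':list(map(float,p)),'R':np.array(R).tolist()},open('cmd.json','w'))
def did(row):  # last row of the call just made
    p,R=cmd(); row=np.array(row,float)
    setcmd(p+R@(row[:3]*.025), R@Ro.from_rotvec(np.radians(row[3:6]*5)).as_matrix())
def down(yaw):  # tool down, tool x at yaw (deg)
    a=np.radians(yaw); x=np.array([np.cos(a),np.sin(a),0]); z=np.array([0,0,-1.]); return np.c_[x,np.cross(z,x),z]
def need(p,R):
    p0,R0=cmd()
    return np.r_[R0.T@(np.array(p)-p0)/.025, np.degrees(Ro.from_matrix(R0.T@R).as_rotvec())/5].round(2)
def obs():
    s=bot.observe(); p,R=s['position'],s['tool_rot']
    print('t',round(s['t'],2),'p',p.round(4),'xyaw',np.degrees(np.arctan2(R[1,0],R[0,0])).round(1),'z',R[:,2].round(3),'F',s['wrist_force'].round(1),'open',round(s['opening'],3),'j',s['joint_positions'].round(2))
    try:
        p0,R0=cmd(); print(' dp cmd mm',((p-p0)*1e3).round(1),'drot deg',np.degrees(Ro.from_matrix(R0.T@R).as_rotvec()).round(1))
    except FileNotFoundError: pass
    return s
E
python3 - <<'E'
from h import *
setcmd([.2058,-.4826,.248],down(-66.9))
print(need([.4655,.3357,.16],down(-14.4)))
E
```

```text
[-26.03 -22.4    3.52   0.     0.   -10.5 ]
```

Call:
apply_moves([
  [[-1.8,-1.55,0,0,0,-0.75,-1],[-3.6,-3.1,0,0,0,-1.5,-1],[-5.4,-4.65,0,0,0,-2.25,-1],[-7.2,-6.2,0,0,0,-3,-1],[-9,-7.75,0,0,0,-3.75,-1],[-10.8,-9.3,0,0,0,-4.5,-1],[-12.6,-10.85,0,0,0,-5.25,-1],[-14.4,-12.4,0,0,0,-6,-1],[-16.2,-13.95,0,0,0,-6.75,-1],[-18,-15.5,0,0,0,-7.5,-1]],
], squeeze=100)

```text
t: 1.4
position: [0.3861, 0.0849, 0.2484]
tool_rot: [[0.872, -0.489, 0.001], [-0.489, -0.872, -0.0], [0.001, -0.0, -1.0]]
wrist_force: [0.9, -1.3, 1.3]
opening: 1.0
```

```bash
python3 - <<'E'
from h import *
did([-18,-15.5,0,0,0,-7.5]); s=obs()
print(need([.4655-.045*.249,.3357-.045*.968,.20],down(-14.4)))
E
```

```text
t 1.4 p [0.3861 0.0849 0.2484] xyaw -29.3 z [ 0.001 -0.    -1.   ] F [ 0.9 -1.3  1.3] open 1.0 j [ 0.22  0.04 -0.41  1.12 -0.    2.3 ]
 dp cmd mm [0.4 1.6 0.4] drot deg [ 0.   0.  -0.1]
[-1.71 -8.62  1.92  0.    0.   -3.  ]
```

Call:
apply_moves([
  [[-0.4,-2.1,0.4,0,0,-0.7,-1],[-0.8,-4.2,0.8,0,0,-1.5,-1],[-1.2,-6.3,1.2,0,0,-2.2,-1],[-1.7,-8.6,1.9,0,0,-3,-1],[-1.7,-8.6,1.9,0,0,-3,-1],[-1.7,-8.6,1.9,0,0,-3,-1],[-1.7,-8.6,1.9,0,0,-3,-1],[-1.7,-8.6,1.9,0,0,-3,-1],[-1.7,-8.6,1.9,0,0,-3,-1],[-1.7,-8.6,1.9,0,0,-3,-1]],
])

```text
t: 2.65
position: [0.4546, 0.2907, 0.2011]
tool_rot: [[0.968, -0.25, 0.0], [-0.25, -0.968, 0.0], [0.0, -0.0, -1.0]]
wrist_force: [-0.1, 0.2, -0.5]
opening: 1.005
```

```bash
python3 - <<'E'
from h import *
did([-1.7,-8.6,1.9,0,0,-3]); s=obs()
im=snapshot('wrist'); np.save('w1.npy',im); save('w1',im)
np.savez('w1p.npz',p=s['position'],R=s['tool_rot'])
E
```

```text
t 2.65 p [0.4546 0.2907 0.2011] xyaw -14.5 z [ 0.  0. -1.] F [-0.1  0.2 -0.5] open 1.005 j [ 0.57  0.31 -0.2   1.07 -0.    2.39]
 dp cmd mm [ 0.4 -0.8  0.6] drot deg [0.  0.  0.1]
```

View pics/w1.png

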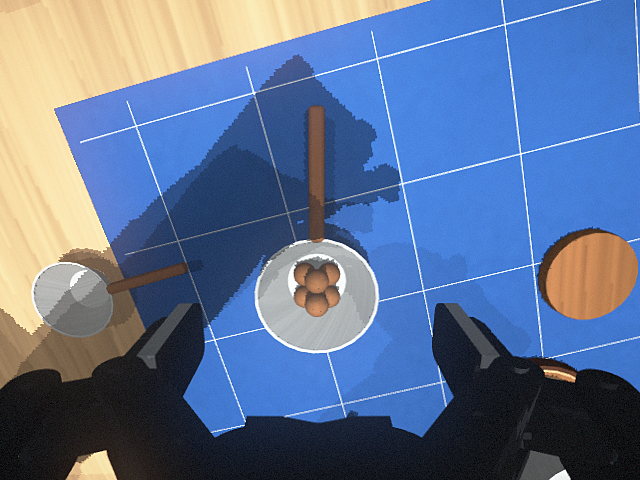

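The wrist view shows the big scoop with its rim centred at about (317,296). The handle runs almost straight up from (317,240) to (316,107), so the tool is aligned with it. Now I measure it.

```bash
python3 - <<'E'
from h import *
im=np.load('w1.npy'); d=np.load('w1p.npz'); pose=(d['p'],d['R']); hsv=cv2.cvtColor(im,cv2.COLOR_RGB2HSV)
m=((hsv[...,0]<18)&(hsv[...,1]>110)).astype(np.uint8); m2=np.zeros_like(m); m2[100:236,295:340]=m[100:236,295:340]
ys,xs=np.nonzero(m2); P=ray('wrist',np.c_[xs,ys],.041,pose)[:,:2]
c=P.mean(0); u=np.linalg.svd(P-c)[2][0]; u*=np.sign(u[1]); q=(P-c)@u; n=np.array([u[1],-u[0]]);w=(P-c)@n
print('handle',c,np.degrees(np.arctan2(u[1],u[0])),'far end',c+u*q.max(),'len',np.ptp(q),'w',np.percentile(w,[3,97]))
g=((hsv[...,1]<70)&(hsv[...,2]>90)).astype(np.uint8); g2=np.zeros_like(g); g2[236:358,250:385]=g[236:358,250:385]
cs,_=cv2.findContours(g2,cv2.RETR_EXTERNAL,cv2.CHAIN_APPROX_NONE); k=cv2.convexHull(max(cs,key=cv2.contourArea)).reshape(-1,2)
cc,r=fitcircle(ray('wrist',k,.042,pose)); print('rim',cc,r)
E=c+u*q.max(); print('grip from end (146-105)',E-u*.041,'from rim',cc+.105*u)
print(need([*(cc+.105*u),.034],down(np.degrees(np.arctan2(u[1],u[0]))-90)))
E
```

```text
handle [0.46435624 0.33402895] 78.11452783358824 far end [0.47337219 0.37686651] len 0.08279796162573505 w [-0.00485405  0.00499706]
rim [0.43780154 0.23493541] 0.0508877783590344
grip from end (146-105) [0.46492799 0.3367455 ] from rim [0.45942693 0.33768434]
[-0.26 -1.84  6.66  0.    0.   -0.5 ]
```

```bash
python3 - <<'E'
from h import *
print(need([.4648,.3368,.035],down(-14.7)))
E
```

```text
[-0.04 -1.86  6.62  0.    0.    0.06]
```

Call:
apply_moves([
  [[0,-0.9,1.5,0,0,0,-1],[0,-1.86,3.2,0,0,0,-1],[0,-1.86,4.8,0,0,0,-1],[0,-1.86,6,0,0,0,-1],[0,-1.86,6.6,0,0,0,-1],[0,-1.86,6.6,0,0,0,0.2],[0,-1.86,6.6,0,0,0,0.7],[0,-1.86,6.6,0,0,0,1],[0,-1.86,6.6,0,0,0,1],[0,-1.86,6.6,0,0,0,1]],
], squeeze=100)

```text
t: 3.95
position: [0.4665, 0.3366, 0.0366]
tool_rot: [[0.969, -0.249, 0.001], [-0.249, -0.969, 0.001], [0.001, -0.001, -1.0]]
wrist_force: [-0.3, 0.9, 2.2]
opening: 0.119
```

```bash
python3 - <<'E'
from h import *
did([0,-1.86,6.6,0,0,0]); s=obs()
im=snapshot('wrist'); save('w2',im)
E
```

```text
t 3.95 p [0.4665 0.3366 0.0366] xyaw -14.4 z [ 0.001  0.001 -1.   ] F [-0.3  0.9  2.2] open 0.119 j [ 0.62  0.51 -0.35  0.71  0.    2.45]
 dp cmd mm [0.7 0.  1.1] drot deg [0.1 0.  0. ]
```

View pics/w2.png

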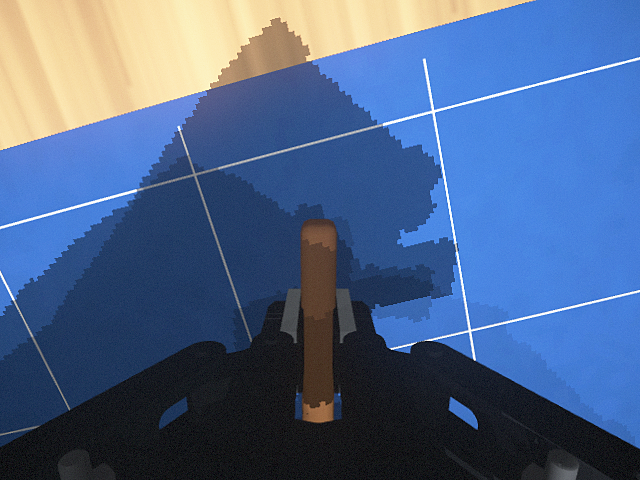

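The grasp is good: opening 0.12 is about 10 mm, on a 12 mm handle. Now I plan the lift and the pour poses.

```bash
cat >> h.py <<'E'
JAR=np.array([.606,.0372])
def pour(phi,lipz,off=.016,hyaw=100):
    f=np.radians(phi); hy=np.radians(hyaw); h=np.array([np.cos(hy),np.sin(hy),0]); x=np.array([np.sin(hy),-np.cos(hy),0]); w=-x; Z=np.array([0,0,1.])
    lip=np.r_[JAR,lipz]-w*off
    p=lip+.105*h-w*(.05*np.cos(f)+.006*np.sin(f))-Z*(.006*np.cos(f)-.05*np.sin(f))
    return p, down(hyaw-90)@Ro.from_euler('y',phi,degrees=True).as_matrix()
E
python3 - <<'E'
from h import *
p0,R0=cmd(); json.dump({'p':p0.tolist(),'R':R0.tolist()},open('place.json','w'))
for ph in(0,30,50,62,75,90,105): print(ph,pour(ph,.113)[0].round(3))
p,R=pour(40,.15); print(p, need([p[0],p[1],.20],down(10)))
setcmd(p0+[0,0,.165],R0); print(need(p,R))
setcmd(p0,R0)
E
```

```text
0 [0.653 0.152 0.107]
30 [0.649 0.151 0.133]
50 [0.64  0.15  0.147]
62 [0.632 0.148 0.154]
75 [0.622 0.147 0.16 ]
90 [0.609 0.144 0.163]
105 [0.596 0.142 0.163]
[0.64504232 0.15070401 0.17754311] [ 8.79  5.42 -6.58  0.    0.   -4.88]
[ 8.79  5.42  0.92  1.7   7.88 -4.68]
```

Call:
apply_moves([
  [[0,0,-0.6,0,0,0,1],[0,0,-2,0,0,0,1],[0,0,-3.8,0,0,0,1],[0.4,0.2,-5.4,0,0,-0.2,1],[1.6,1,-6.3,0,0,-0.9,1],[3.1,1.9,-6.6,0,0,-1.7,1],[4.7,2.9,-6.6,0,0,-2.6,1],[6.3,3.9,-6.6,0,0,-3.5,1],[7.8,4.8,-6.6,0,0,-4.3,1],[8.7,5.4,-6.6,0,0,-4.8,1]],
])

```text
t: 5.25
position: [0.644, 0.1493, 0.201]
tool_rot: [[0.986, 0.166, -0.0], [0.166, -0.986, -0.0], [-0.0, 0.0, -1.0]]
wrist_force: [0.6, 0.6, -2.1]
opening: 0.115
```

```bash
python3 - <<'E'
from h import *
did([8.7,5.4,-6.6,0,0,-4.8]); s=obs()
im=snapshot('scene'); save('s1',im); 
p,R=pour(45,.14); print(p, need(p,R)); p,R=pour(30,.16); print(p, need(p,R))
E
```

```text
t 5.25 p [0.644  0.1493 0.201 ] xyaw 9.6 z [-0. -0. -1.] F [ 0.6  0.6 -2.1] open 0.115 j [ 0.23  0.52  0.14  1.19 -0.    1.63]
 dp cmd mm [ 1.2 -2.4  0.5] drot deg [-0. -0.  0.]
[0.64252026 0.1502593  0.1711127 ] [-0.02  0.06  1.18  0.03  9.   -0.08]
[0.64912172 0.15142332 0.17980385] [ 0.25  0.05  0.83  0.02  6.   -0.08]
```

View pics/s1.png

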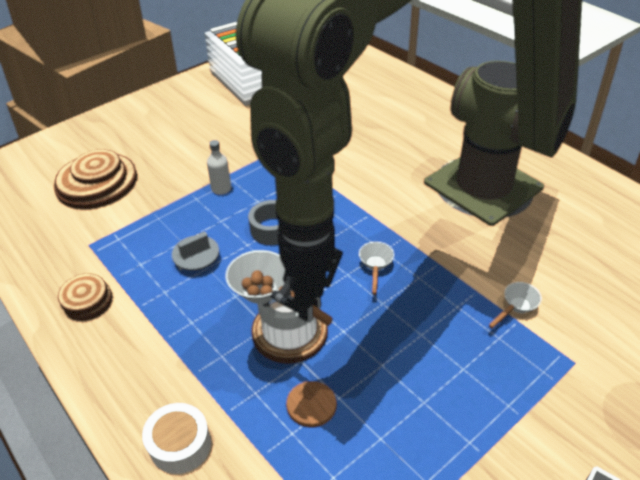

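Scene view: the scoop is held level over the jar with all six beads in the bowl near (257,284). Now I begin the tip.

Call:
apply_moves([
  [[0.1,0.05,0.1,0,0.7,0,1],[0.2,0.05,0.3,0,1.7,0,1],[0.25,0.05,0.5,0,2.7,0,1],[0.25,0.05,0.6,0,3.7,0,1],[0.25,0.05,0.7,0,4.7,0,1],[0.25,0.05,0.8,0,5.7,0,1],[0.15,0.05,0.9,0,6.7,0,1],[0.1,0.05,1,0,7.6,0,1],[0,0.05,1.1,0,8.4,0,1],[0,0.05,1.2,0,9,0,1]],
])

```text
t: 6.55
position: [0.6412, 0.1497, 0.1699]
tool_rot: [[0.698, 0.166, 0.696], [0.118, -0.986, 0.118], [0.706, -0.0, -0.708]]
wrist_force: [0.0, 0.9, -1.3]
opening: 0.122
```

```bash
python3 - <<'E'
from h import *
did([0,.05,1.2,0,9,0]); s=obs()
im=snapshot('top'); im2=snapshot('scene'); 
save('m2',np.hstack([cv2.resize(im[110:290,180:380],(400,360)),cv2.resize(im2[200:380,180:380],(400,360))]))
for ph,z in((55,.122),(62,.113),(70,.112),(80,.112),(90,.112),(105,.113)):
    p,R=pour(ph,z); print(ph, need(p,R))
E
```

```text
t 6.55 p [0.6412 0.1497 0.1699] xyaw 9.6 z [ 0.696  0.118 -0.708] F [ 0.   0.9 -1.3] open 0.122 j [ 0.26  0.2  -0.84 -0.26 -0.06  1.64]
 dp cmd mm [-1.8 -0.8 -0.6] drot deg [-0.  -0.1  0. ]
55 [-0.5   0.01  0.12  0.06  2.   -0.05]
62 [-0.78  0.01  0.13  0.06  3.4  -0.05]
70 [-0.88  0.01 -0.11  0.07  5.   -0.04]
80 [-1.01  0.01 -0.43  0.07  7.   -0.04]
90 [-1.21  0.01 -0.73  0.08  9.   -0.03]
105 [-1.55  0.02 -1.12  0.08 12.   -0.02]
```

View pics/m2.png

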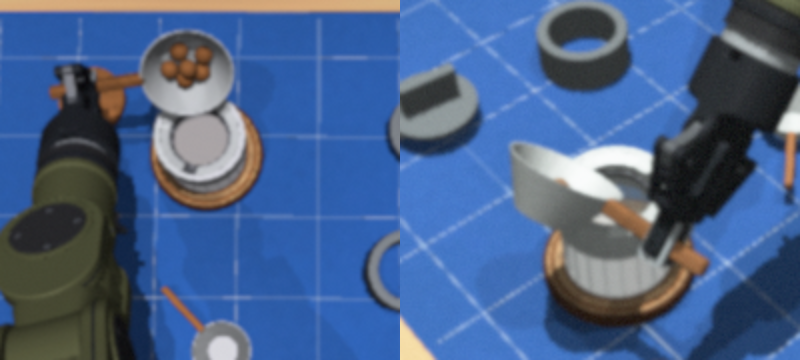

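```bash
python3 - <<'E'
from h import *
im=snapshot('top'); save('m3',im,(230,120,320,220),6)
print(ray('top',[(276.5,166),(276.5,167)],.14)); 
m=camera_model('top'); X=np.array([[.6218,.0400,.14],[.606,.0372,.105]]); 
print(cv2.projectPoints(X,cv2.Rodrigues(m['R'])[0],m['t'],m['K'],m['distortion'])[0])
E
```

```text
[[0.6223771  0.0405178  0.14      ]
 [0.62016246 0.04048021 0.14      ]]
[[[276.7344489  166.26156468]]

 [[279.42691101 177.2338896 ]]]
```

View pics/m3.png

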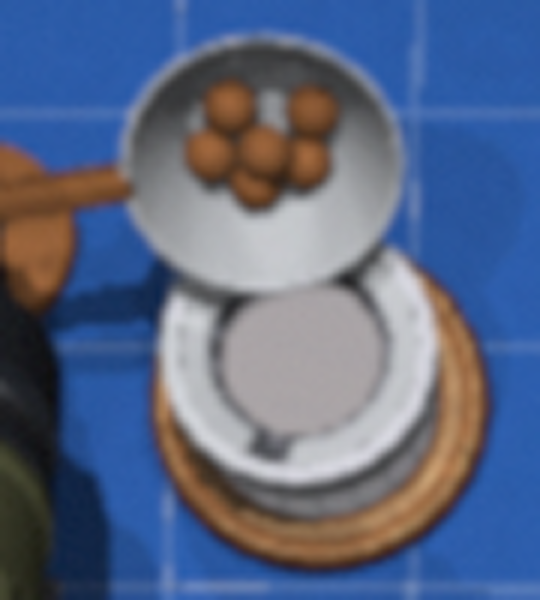

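```bash
python3 - <<'E'
from h import *
for c in('top','scene'):
    m=camera_model(c); print(c,(-m['R'].T@m['t']).round(3))
im2=snapshot('scene'); save('m4',im2,(220,240,360,350),5)
# project predicted rim circle
p,R=cmd(); h=-R[:,1]; up=-R[:,2]; xx=R[:,0]
c0=p-.105*h+.006*up
th=np.linspace(0,2*np.pi,60,endpoint=False)
rim=c0+.05*(np.cos(th)[:,None]*h+np.sin(th)[:,None]*xx)
for c,n,f,(x0,y0,x1,y1) in(('top','m5',6,(230,120,320,220)),('scene','m6',5,(220,240,360,350))):
    m=camera_model(c); im=snapshot(c)[y0:y1,x0:x1]; im=cv2.resize(im,None,fx=f,fy=f,interpolation=cv2.INTER_CUBIC)
    q=cv2.projectPoints(rim,cv2.Rodrigues(m['R'])[0],m['t'],m['K'],m['distortion'])[0].reshape(-1,2)
    for u in q: cv2.circle(im,tuple(((u-[x0,y0]+.5)*f).astype(int)),2,(255,0,0),-1)
    save(n,im)
E
```

```text
top [ 0.368 -0.06   1.094]
scene [1.005 0.615 0.901]
```

View pics/m5.png

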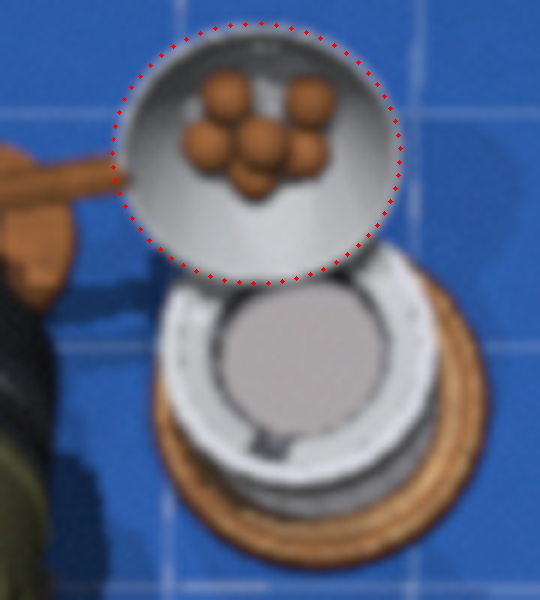

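View pics/m6.png

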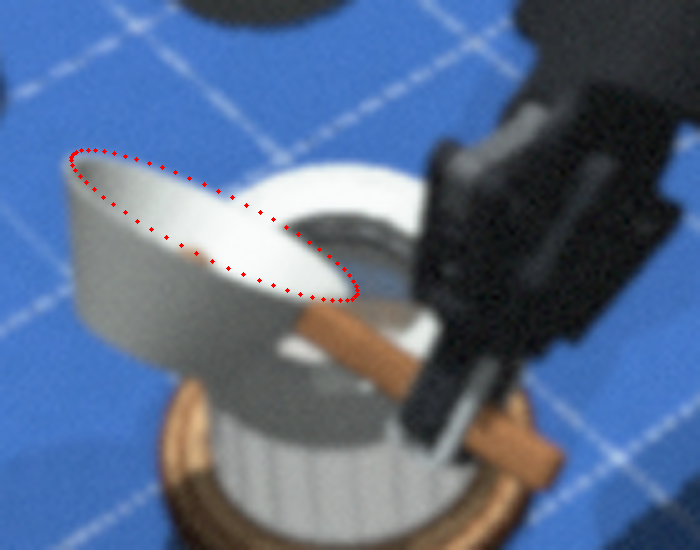

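The predicted rim lies on the imaged rim in both views to within about 2 mm, so there is no droop. I go on tipping, slowly.

Call:
apply_moves([
  [[-0.25,0,0.06,0,1,0,1],[-0.5,0,0.12,0,2,0,1],[-0.65,0,0.13,0,2.7,0,1],[-0.78,0,0.13,0,3.4,0,1],[-0.81,0,0.07,0,3.8,0,1],[-0.83,0,0.01,0,4.2,0,1],[-0.85,0,-0.05,0,4.6,0,1],[-0.88,0,-0.11,0,5,0,1],[-0.88,0,-0.11,0,5,0,1],[-0.88,0,-0.11,0,5,0,1]],
])

```text
t: 8.1
position: [0.6363, 0.1501, 0.1611]
tool_rot: [[0.344, 0.165, 0.924], [0.058, -0.986, 0.155], [0.937, 0.0, -0.349]]
wrist_force: [0.3, -0.4, -0.7]
opening: 0.114
```

```bash
python3 - <<'E'
from h import *
did([-.88,0,-.11,0,5,0]); s=obs()
im=snapshot('top'); im2=snapshot('scene'); 
save('m7',np.hstack([cv2.resize(im[120:220,230:320],(432,480)),cv2.resize(im2[240:350,240:320],(349,480))]))
for ph,z in((80,.112),(90,.112),(100,.112),(110,.113)):
    p,R=pour(ph,z); print(ph, need(p,R))
E
```

```text
t 8.1 p [0.6363 0.1501 0.1611] xyaw 9.6 z [ 0.924  0.155 -0.349] F [ 0.3 -0.4 -0.7] open 0.114 j [ 0.28  0.57 -1.28 -1.49 -0.11  1.61]
 dp cmd mm [10.5  2.5  4.2] drot deg [-0.1 -0.4  0. ]
80 [ 0.01  0.01 -0.35  0.08  2.   -0.02]
90 [-0.04  0.01 -0.7   0.08  4.   -0.01]
100 [-0.15  0.02 -1.03  0.08  6.   -0.01]
110 [-0.27  0.02 -1.35  0.08  8.   -0.  ]
```

View pics/m7.png

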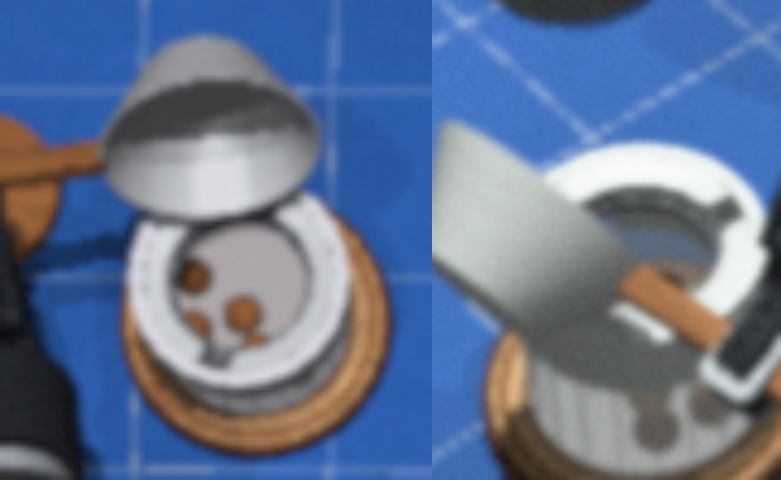

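```bash
python3 - <<'E'
from h import *
s=obs()
im=snapshot('top'); im2=snapshot('scene'); w=snapshot('wrist'); save('w7',w)
save('m8',np.hstack([cv2.resize(im[155:205,245:315],(448,320),interpolation=cv2.INTER_CUBIC),cv2.resize(im2[270:360,250:330],(284,320),interpolation=cv2.INTER_CUBIC)]))
E
```

```text
t 8.2 p [0.636  0.1499 0.1613] xyaw 9.6 z [ 0.924  0.155 -0.349] F [-0.3 -0.6 -0.6] open 0.12 j [ 0.28  0.57 -1.28 -1.49 -0.11  1.61]
 dp cmd mm [10.2  2.4  4.4] drot deg [-0.1 -0.4  0. ]
```

View pics/m8.png

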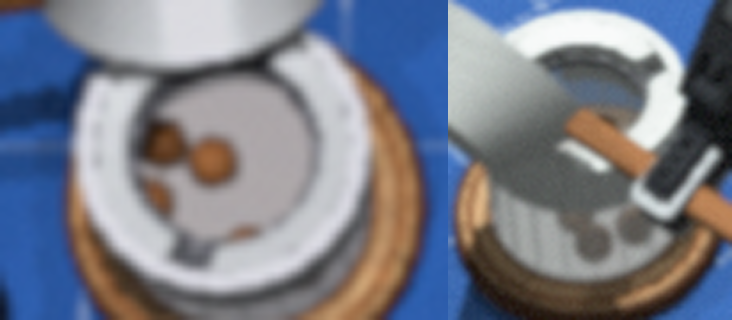

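View pics/w7.png

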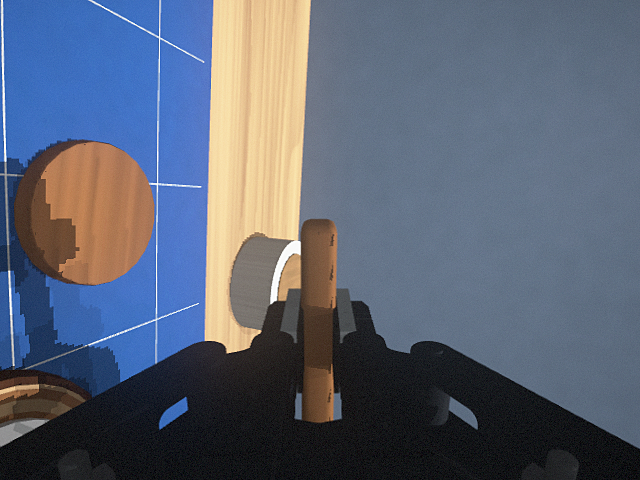

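At least four beads are in the jar. Joint 3 is at its limit, −1.28, and holds the tip at 70° with the tool 10 mm off. I'll swing the tool around the vertical axis so the wrist moves outward, keep the lip over the mouth, and then tip further.

```bash
python3 - <<'E'
from h import *
for hy in(90,80,70,60,50): 
    p,R=pour(70,.117,.018,hy); print(hy,p.round(3),need(p,R))
for ph in(80,90,100): 
    p,R=pour(ph,.115,.018,60); print(ph,p.round(3),need(p,R))
E
```

```text
90 [0.647 0.142 0.162] [ 0.46  0.35  0.67 -1.8  -0.    0.66]
80 [0.664 0.134 0.162] [ 0.68  0.81  1.27 -3.68 -0.    1.34]
70 [0.68  0.122 0.162] [ 0.86  1.37  1.79 -5.56 -0.    2.02]
60 [0.694 0.108 0.162] [ 1.02  2.02  2.2  -7.44 -0.    2.71]
50 [0.705 0.091 0.162] [ 1.13  2.74  2.5  -9.32 -0.    3.39]
80 [0.687 0.112 0.163] [ 0.98  1.82  1.95 -7.66  1.92  2.05]
90 [0.679 0.116 0.165] [ 0.95  1.6   1.67 -7.84  3.84  1.38]
100 [0.672 0.121 0.165] [ 0.87  1.37  1.42 -7.98  5.76  0.7 ]
```

Call:
apply_moves([
  [[0.25,0.15,0.3,-0.9,0,0.33,1],[0.46,0.35,0.67,-1.8,0,0.66,1],[0.57,0.57,0.97,-2.7,0,1,1],[0.68,0.81,1.27,-3.68,0,1.34,1],[0.77,1.08,1.53,-4.6,0,1.68,1],[0.86,1.37,1.79,-5.56,0,2.02,1],[0.94,1.7,2,-6.5,0,2.36,1],[1.02,2.02,2.2,-7.44,0,2.71,1],[1.02,2.02,2.2,-7.44,0,2.71,1],[1.02,2.02,2.2,-7.44,0,2.71,1]],
])

```text
t: 9.6
position: [0.703, 0.1099, 0.1652]
tool_rot: [[0.304, -0.5, 0.811], [-0.17, -0.866, -0.47], [0.938, 0.005, -0.348]]
wrist_force: [-1.0, -0.1, -1.2]
opening: 0.118
```

```bash
python3 - <<'E'
from h import *
did([1.02,2.02,2.2,-7.44,0,2.71]); s=obs()
im=snapshot('top'); im2=snapshot('scene'); 
save('m9',np.hstack([cv2.resize(im[120:220,230:320],(432,480)),cv2.resize(im2[240:350,240:320],(349,480))]))
for ph in(80,90,100): 
    p,R=pour(ph,.115,.018,60); print(ph,p.round(3),need(p,R))
E
```

```text
t 9.6 p [0.703  0.1099 0.1652] xyaw -29.2 z [ 0.811 -0.47  -0.348] F [-1.  -0.1 -1.2] open 0.118 j [ 0.51  0.53 -0.84 -0.74 -0.93  2.09]
 dp cmd mm [9.2 2.1 3.2] drot deg [-0.1 -0.4 -0.3]
80 [0.687 0.112 0.163] [-0.07  0.   -0.32 -0.    2.   -0.  ]
90 [0.679 0.116 0.165] [-0.12  0.   -0.67 -0.    4.   -0.  ]
100 [0.672 0.121 0.165] [-0.23  0.   -1.   -0.    6.   -0.  ]
```

View pics/m9.png

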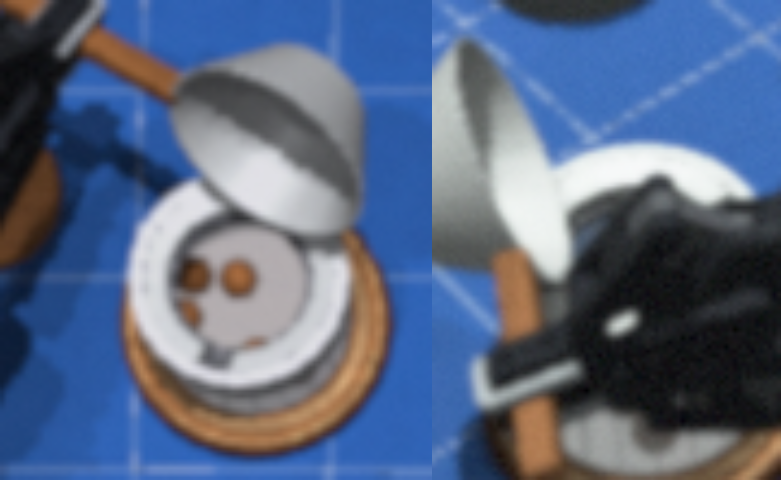

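The clamped pose was taken as the commanded one, so I correct my tracked command and finish tipping to 100°.

```bash
python3 - <<'E'
from h import *
s=bot.observe(); p,R=cmd(); setcmd(s['position']-[.0005,0,.0004],s['tool_rot'])
for ph in(72,80,90,100): 
    p,R=pour(ph,.114,.018,60); print(ph,p.round(3),need(p,R))
E
```

```text
72 [0.692 0.109 0.16 ] [-0.29  0.22 -0.23  0.03  0.48  0.07]
80 [0.687 0.112 0.162] [-0.29  0.22 -0.51  0.03  2.08  0.07]
90 [0.679 0.116 0.164] [-0.34  0.22 -0.86  0.02  4.08  0.07]
100 [0.672 0.121 0.164] [-0.45  0.22 -1.19  0.01  6.08  0.07]
```

Call:
apply_moves([
  [[-0.15,0.1,-0.12,0,0.2,0,1],[-0.29,0.22,-0.23,0,0.5,0,1],[-0.29,0.22,-0.37,0,1.2,0,1],[-0.29,0.22,-0.51,0,2,0,1],[-0.31,0.22,-0.68,0,3,0,1],[-0.34,0.22,-0.86,0,4,0,1],[-0.4,0.22,-1.02,0,5,0,1],[-0.45,0.22,-1.19,0,6,0,1],[-0.45,0.22,-1.19,0,6,0,1],[-0.45,0.22,-1.19,0,6,0,1]],
])

```text
t: 10.95
position: [0.7076, 0.1369, 0.1942]
tool_rot: [[-0.028, -0.518, 0.855], [0.022, -0.856, -0.517], [0.999, 0.004, 0.035]]
wrist_force: [0.3, -1.0, -0.7]
opening: 0.116
```

```bash
python3 - <<'E'
from h import *
did([-.45,.22,-1.19,0,6,0]); s=obs()
im=snapshot('top'); im2=snapshot('scene'); 
save('m10',np.hstack([cv2.resize(im[120:220,230:320],(432,480)),cv2.resize(im2[240:350,240:320],(349,480))]))
E
```

```text
t 10.95 p [0.7076 0.1369 0.1942] xyaw 142.6 z [ 0.855 -0.517  0.035] F [ 0.3 -1.  -0.7] open 0.116 j [ 0.58  0.92 -0.9  -1.9  -1.12  1.49]
 dp cmd mm [35.8 16.3 29.9] drot deg [-1.1 -7.6  0. ]
```

View pics/m10.png

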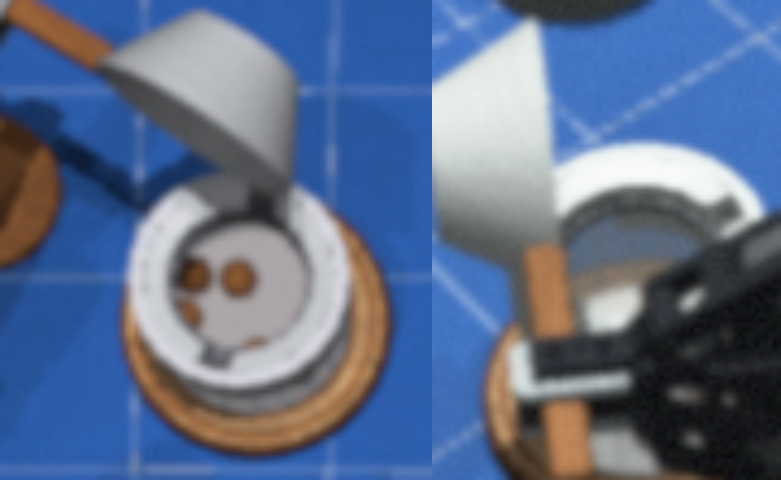

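```bash
python3 - <<'E'
from h import *
im=snapshot('top'); im2=snapshot('scene'); save('t11',im); save('s11',im2)
E
```

```text
(no output)
```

View pics/t11.png

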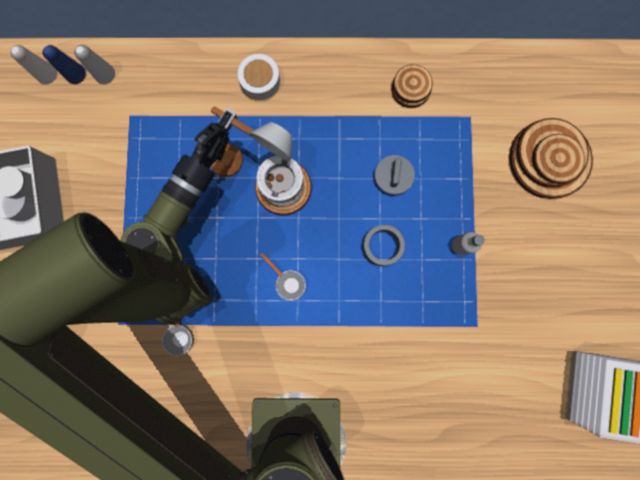

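View pics/s11.png

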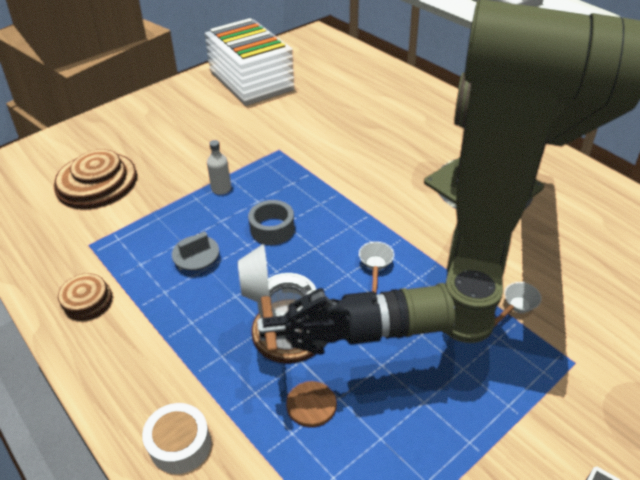

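No beads are on the table, and at a 92° tip the scoop should be empty. I retreat, untip, and then check the bowl and the jar.

```bash
python3 - <<'E'
from h import *
s=bot.observe(); setcmd(s['position'],s['tool_rot'])
pl=json.load(open('place.json')); print(pl['p'])
R0=s['tool_rot']; R1=np.array(pl['R']); p0=s['position']; p1=np.array([.62,.24,.23])
d=Ro.from_matrix(R0.T@R1).as_rotvec(); print(np.degrees(np.linalg.norm(d)))
print(need(p1,R1)); print(need([.68,.18,.24],R0@Ro.from_rotvec(d/2).as_matrix()))
E
```

```text
[0.4657609275483838, 0.33656380239062755, 0.035500000000000004]
93.16265276469834
[  1.62  -1.7   -5.08   2.72 -18.25  -2.56]
[ 1.9  -0.88 -1.77  1.36 -9.13 -1.28]
```

Call:
apply_moves([
  [[0.4,-0.15,-0.3,0.25,-1.7,-0.25,1],[0.8,-0.35,-0.7,0.55,-3.6,-0.5,1],[1.2,-0.5,-1,0.8,-5.5,-0.75,1],[1.5,-0.7,-1.4,1.1,-7.3,-1,1],[1.9,-0.9,-1.8,1.4,-9.1,-1.3,1],[1.85,-1.05,-2.5,1.6,-11,-1.55,1],[1.8,-1.2,-3.1,1.9,-12.8,-1.8,1],[1.75,-1.4,-3.8,2.2,-14.6,-2.05,1],[1.7,-1.55,-4.4,2.45,-16.4,-2.3,1],[1.6,-1.7,-5.1,2.7,-18.2,-2.6,1]],
])

```text
t: 12.4
position: [0.6183, 0.2416, 0.2306]
tool_rot: [[0.857, -0.311, 0.41], [-0.259, -0.949, -0.177], [0.445, 0.045, -0.895]]
wrist_force: [1.2, -0.0, -2.1]
opening: 0.117
```

```bash
python3 - <<'E'
from h import *
did([1.6,-1.7,-5.1,2.7,-18.2,-2.6]); s=obs()
im=snapshot('top'); im2=snapshot('scene'); 
save('m12',np.hstack([cv2.resize(im[90:240,160:320],(427,400)),cv2.resize(im2[240:440,200:385],(370,400))]))
E
```

```text
t 12.4 p [0.6183 0.2416 0.2306] xyaw -16.8 z [ 0.41  -0.177 -0.895] F [ 1.2 -0.  -2.1] open 0.117 j [ 0.54  0.32 -0.2   0.77 -0.37  2.36]
 dp cmd mm [-1.3  1.3  1.1] drot deg [-3.2 26.1  3.2]
```

View pics/m12.png

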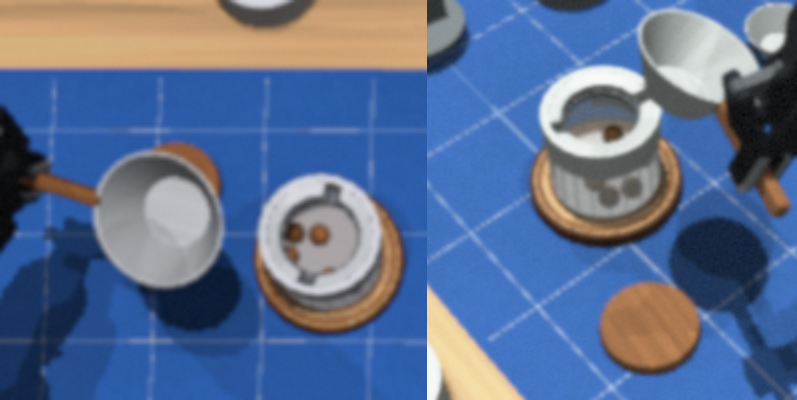

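The scoop is empty and no beads are outside the jar. Rotation still lags by 26°, because the rows were rate-capped. I take the measured pose as the command and go to the place pose.

```bash
python3 - <<'E'
from h import *
s=bot.observe(); setcmd(s['position'],s['tool_rot'])
pl=json.load(open('place.json')); R1=np.array(pl['R']); p1=np.array(pl['p'])
print(need([p1[0],p1[1],.15],R1))
E
```

```text
[-7.82 -1.81 -0.37  0.68 -5.36 -0.65]
```

Call:
apply_moves([
  [[-1,-0.2,0,0.1,-0.8,-0.1,1],[-2.4,-0.5,-0.1,0.25,-2,-0.25,1],[-3.9,-0.9,-0.2,0.4,-3.2,-0.4,1],[-5.4,-1.3,-0.3,0.55,-4.3,-0.5,1],[-6.8,-1.6,-0.37,0.65,-5.1,-0.6,1],[-7.6,-1.75,-0.37,0.68,-5.36,-0.65,1],[-7.82,-1.81,-0.37,0.68,-5.36,-0.65,1],[-7.82,-1.81,-0.37,0.68,-5.36,-0.65,1],[-7.82,-1.81,-0.37,0.68,-5.36,-0.65,1],[-7.82,-1.81,-0.37,0.68,-5.36,-0.65,1]],
])

```text
t: 13.75
position: [0.464, 0.3359, 0.1482]
tool_rot: [[0.969, -0.248, -0.002], [-0.248, -0.969, -0.002], [-0.001, 0.002, -1.0]]
wrist_force: [-0.3, -1.1, -1.1]
opening: 0.119
```

```bash
python3 - <<'E'
from h import *
did([-7.82,-1.81,-.37,.68,-5.36,-.65]); s=obs()
pl=json.load(open('place.json')); R1=np.array(pl['R']); p1=np.array(pl['p'])
print(need(p1,R1))
im2=snapshot('scene'); save('s13',im2,(380,240,540,420),3)
E
```

```text
t 13.75 p [0.464  0.3359 0.1482] xyaw -14.4 z [-0.002 -0.002 -1.   ] F [-0.3 -1.1 -1.1] open 0.119 j [ 0.63  0.4  -0.2   0.97 -0.    2.45]
 dp cmd mm [-1.8 -0.6 -1.9] drot deg [-0.1 -0.1 -0.1]
[ 0.   -0.    4.59 -0.    0.   -0.  ]
```

View pics/s13.png

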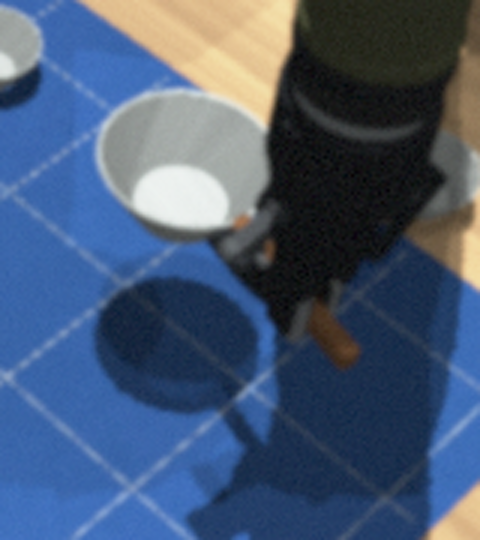

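Call:
apply_moves([
  [[0,0,0.6,0,0,0,1],[0,0,1.5,0,0,0,1],[0,0,2.4,0,0,0,1],[0,0,3.2,0,0,0,1],[0,0,3.8,0,0,0,1],[0,0,4.2,0,0,0,1],[0,0,4.35,0,0,0,1],[0,0,4.42,0,0,0,1],[0,0,4.42,0,0,0,1],[0,0,4.42,0,0,0,1]],
])

```text
t: 15.05
position: [0.4632, 0.336, 0.0377]
tool_rot: [[0.969, -0.247, -0.002], [-0.247, -0.969, -0.002], [-0.002, 0.002, -1.0]]
wrist_force: [0.6, 0.1, -1.1]
opening: 0.115
```

```bash
python3 - <<'E'
from h import *
did([0,0,4.42,0,0,0]); s=obs()
E
```

```text
t 15.05 p [0.4632 0.336  0.0377] xyaw -14.3 z [-0.002 -0.002 -1.   ] F [ 0.6  0.1 -1.1] open 0.115 j [ 0.63  0.51 -0.35  0.72 -0.    2.45]
 dp cmd mm [-2.6 -0.6 -1.9] drot deg [-0.1 -0.1 -0.1]
```

Call:
apply_moves([
  [[0,0,0.04,0,0,0,1],[0,0,0.06,0,0,0,1],[0,0,0.06,0,0,0,1],[0,0,0.06,0,0,0,0.6],[0,0,0.06,0,0,0,0],[0,0,0.06,0,0,0,-1],[0,0,0.06,0,0,0,-1],[0,0,-1,0,0,0,-1],[0,0,-3,0,0,0,-1],[0,0,-5,0,0,0,-1]],
])

```text
t: 16.3
position: [0.4629, 0.3357, 0.1631]
tool_rot: [[0.969, -0.247, -0.004], [-0.247, -0.969, -0.003], [-0.003, 0.004, -1.0]]
wrist_force: [0.6, 0.8, 0.6]
opening: 1.002
```

```bash
python3 - <<'E'
from h import *
did([0,0,-5,0,0,0]); s=obs()
w=snapshot('wrist'); save('w14',w); im2=snapshot('scene'); save('s14',im2)
p,R=cmd()
print(need([.633+.03,-.232-.005,.22],down(82.6)))
E
```

```text
t 16.3 p [0.4629 0.3357 0.1631] xyaw -14.3 z [-0.004 -0.003 -1.   ] F [0.6 0.8 0.6] open 1.002 j [ 0.63  0.39 -0.17  1.01 -0.    2.45]
 dp cmd mm [-2.9 -0.8 -1.5] drot deg [-0.2 -0.2 -0.1]
[ 13.35  20.26  -2.22  -0.     0.   -19.4 ]
```

View pics/w14.png

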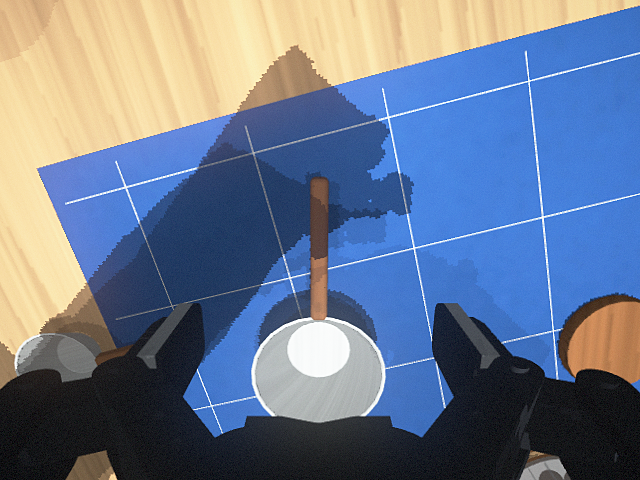

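View pics/s14.png

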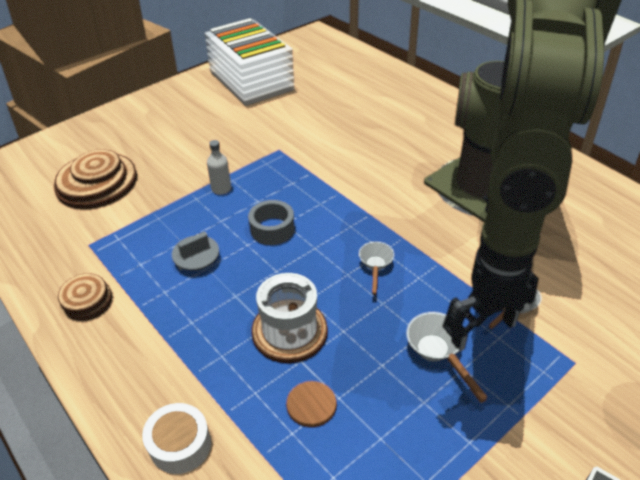

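The scoop stands upright and empty on the table. Next I turn to the cap yaw and stop over the jar, to count the beads and refine the slots.

```bash
python3 - <<'E'
from h import *
s=bot.observe(); R=s['tool_rot']; setcmd(s['position'],R)
print(need([.556,.043,.27],down(80)))
E
```

```text
[  6.41  10.54  -4.1   -0.    -0.09 -18.86]
```

Call:
apply_moves([
  [[0.3,0.6,-0.8,0,0,-1.6,-1],[0.9,1.6,-1.6,0,0,-3.5,-1],[1.6,2.8,-2.6,0,0,-5.4,-1],[2.4,4,-3.5,0,0,-7.3,-1],[3.2,5.3,-4.1,0,0,-9.2,-1],[4,6.6,-4.1,0,0,-11.1,-1],[4.8,7.9,-4.1,0,0,-13,-1],[5.5,9.1,-4.1,0,0,-14.9,-1],[6.1,10,-4.1,0,-0.1,-16.9,-1],[6.4,10.5,-4.1,0,-0.1,-18.8,-1]],
])

```text
t: 17.65
position: [0.5539, 0.0409, 0.2643]
tool_rot: [[0.175, 0.984, -0.011], [0.985, -0.175, -0.007], [-0.009, -0.009, -1.0]]
wrist_force: [-0.1, -0.6, 1.0]
opening: 0.999
```

```bash
python3 - <<'E'
from h import *
did([6.4,10.5,-4.1,0,-.1,-18.8]); s=obs()
w=snapshot('wrist'); save('w15',w); np.save('w15.npy',w); s2=obs(); np.savez('w15p.npz',p=s['position'],R=s['tool_rot'])
E
```

```text
t 17.65 p [0.5539 0.0409 0.2643] xyaw 79.9 z [-0.011 -0.007 -1.   ] F [-0.1 -0.6  1. ] open 0.999 j [ 0.08  0.32 -0.02  1.25 -0.01  0.25]
 dp cmd mm [-2.1 -3.1 -5.7] drot deg [ 0.5 -0.5 -0.2]
t 17.7 p [0.5542 0.0398 0.2643] xyaw 80.0 z [-0.011 -0.008 -1.   ] F [ 0.9 -0.8  0.3] open 0.999 j [ 0.08  0.32 -0.02  1.25 -0.01  0.25]
 dp cmd mm [-1.8 -4.3 -5.8] drot deg [ 0.5 -0.6 -0.4]
```

View pics/w15.png

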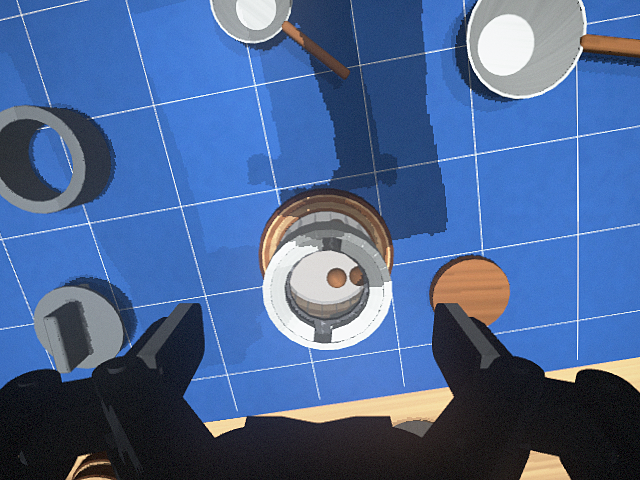

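```bash
python3 - <<'E'
from h import *
im=snapshot('top'); im2=snapshot('scene')
save('m16',np.hstack([cv2.resize(im[150:215,250:315],(400,400),interpolation=cv2.INTER_CUBIC),cv2.resize(im2[270:360,245:335],(400,400),interpolation=cv2.INTER_CUBIC)]))
E
```

```text
(no output)
```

View pics/m16.png

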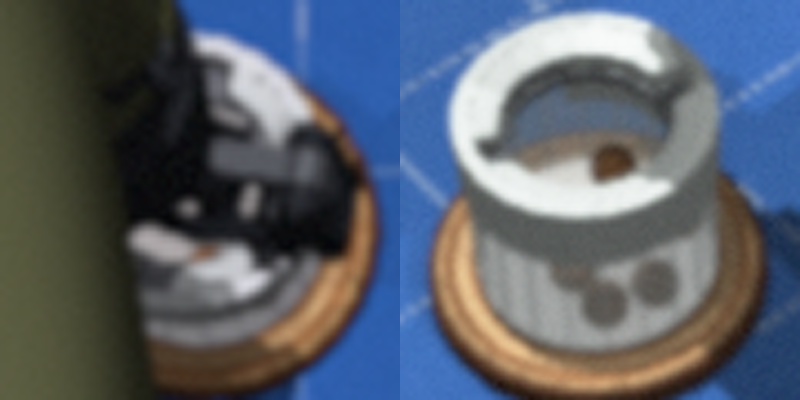

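Four beads are clearly visible and two may be hidden under the collar. I look once more, from straight above the jar.

```bash
python3 - <<'E'
from h import *
s=obs(); setcmd(s['position']-[.0004,-.0003,0.0006],s['tool_rot'])
print(need([.70,.01,.265],down(80)))
E
```

```text
t 17.8 p [0.5535 0.0419 0.2645] xyaw 79.5 z [-0.011 -0.006 -1.   ] F [-0.6  0.1 -0.5] open 1.0 j [ 0.08  0.31 -0.02  1.25 -0.01  0.26]
 dp cmd mm [-2.6 -2.1 -5.6] drot deg [ 0.5 -0.5  0.2]
[-0.19  6.01 -0.1  -0.11  0.1  -0.11]
```

Call:
apply_moves([
  [[-0.1,1,0,-0.05,0.05,-0.05,-1],[-0.1,2.2,-0.05,-0.1,0.1,-0.1,-1],[-0.15,3.4,-0.05,-0.11,0.1,-0.1,-1],[-0.2,4.6,-0.1,-0.11,0.1,-0.1,-1],[-0.2,5.5,-0.1,-0.11,0.1,-0.1,-1],[-0.2,6,-0.1,-0.11,0.1,-0.1,-1],[-0.2,6,-0.1,-0.11,0.1,-0.1,-1],[-0.2,6,-0.1,-0.11,0.1,-0.1,-1],[-0.2,6,-0.1,-0.11,0.1,-0.1,-1],[-0.2,6,-0.1,-0.11,0.1,-0.1,-1]],
])

```text
t: 19.05
position: [0.7, 0.0108, 0.2668]
tool_rot: [[0.171, 0.985, 0.001], [0.985, -0.171, 0.0], [0.0, 0.001, -1.0]]
wrist_force: [-0.3, 0.7, -0.8]
opening: 0.998
```

```bash
python3 - <<'E'
from h import *
did([-.2,6,-.1,-.11,.1,-.1]); s=obs()
w=snapshot('wrist'); np.save('w17.npy',w); np.savez('w17p.npz',p=s['position'],R=s['tool_rot'])
save('w17',w); 
E
```

```text
t 19.05 p [0.7    0.0108 0.2668] xyaw 80.2 z [ 0.001  0.    -1.   ] F [-0.3  0.7 -0.8] open 0.998 j [0.02 0.58 0.41 1.41 0.   0.19]
 dp cmd mm [0.3 0.9 1.8] drot deg [-0.1  0.  -0.2]
```

View pics/w17.png

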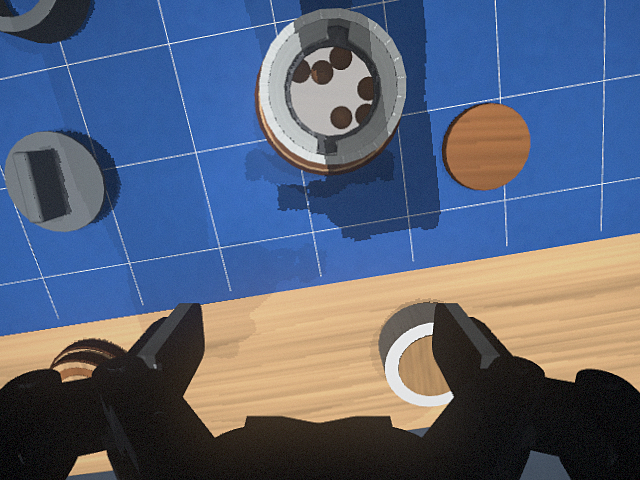

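All six beads are visible in the jar, at (302,72), (322,71), (340,58), (367,88), (341,117) and (364,117). I refine the jar axis, the slots and the cap bar from this view.

```bash
python3 - <<'E'
from h import *
w=np.load('w17.npy'); d=np.load('w17p.npz'); pose=(d['p'],d['R'])
save('w17j',w,(250,0,420,180),3.3)
save('w17c',w,(0,120,120,240),5)
hsv=cv2.cvtColor(w,cv2.COLOR_RGB2HSV)
g=((hsv[...,1]<60)).astype(np.uint8); m=np.zeros_like(g); m[0:185,250:420]=g[0:185,250:420]
m=cv2.morphologyEx(m,cv2.MORPH_OPEN,np.ones((3,3)))
cs,_=cv2.findContours(m,cv2.RETR_EXTERNAL,cv2.CHAIN_APPROX_NONE); k=cv2.convexHull(max(cs,key=cv2.contourArea)).reshape(-1,2)
P=ray('wrist',k,.105,pose); c,r=fitcircle(P); print('jar',c,r, (np.linalg.norm(P[:,:2]-c,axis=1)-r).round(4))
m=np.zeros_like(g); m[125:235,0:108]=(hsv[...,1]<110)[125:235,0:108]
m=cv2.morphologyEx(m,cv2.MORPH_OPEN,np.ones((3,3)))
cs,_=cv2.findContours(m,cv2.RETR_EXTERNAL,cv2.CHAIN_APPROX_NONE); k=cv2.convexHull(max(cs,key=cv2.contourArea)).reshape(-1,2)
P=ray('wrist',k,.027,pose); c,r=fitcircle(P); print('cap plate',c,r,(np.linalg.norm(P[:,:2]-c,axis=1)-r).round(4))
E
```

```text
jar [0.60592001 0.0387171 ] 0.051493762869750825 [ 0.0001  0.0001 -0.      0.0001 -0.     -0.0002 -0.0002  0.0003  0.0001
  0.0001 -0.0002 -0.0002 -0.0001  0.0001 -0.      0.0003  0.0001  0.0002
 -0.0001  0.     -0.     -0.0002 -0.0001 -0.     -0.0002  0.0001 -0.
 -0.     -0.      0.0001 -0.0002  0.0001  0.      0.0002  0.0002  0.
  0.     -0.0002  0.0001 -0.     -0.0002  0.0001 -0.0002]
cap plate [ 0.63390103 -0.2305613 ] 0.04835639555132465 [-0.0007 -0.0005 -0.0004 -0.0005 -0.0002  0.0002  0.0021  0.0007  0.0004
  0.0003  0.0002  0.0007  0.0008  0.0004  0.0002  0.0002 -0.0001 -0.0005
 -0.0006 -0.0007 -0.0008 -0.0009 -0.0008 -0.0009 -0.0006 -0.0005 -0.0003
  0.0009  0.0012  0.0016  0.0004  0.0006  0.0007  0.0003 -0.0001  0.0001
 -0.0001 -0.0001 -0.0001 -0.0006 -0.0005 -0.0003 -0.0006 -0.0008]
```

View pics/w17j.png

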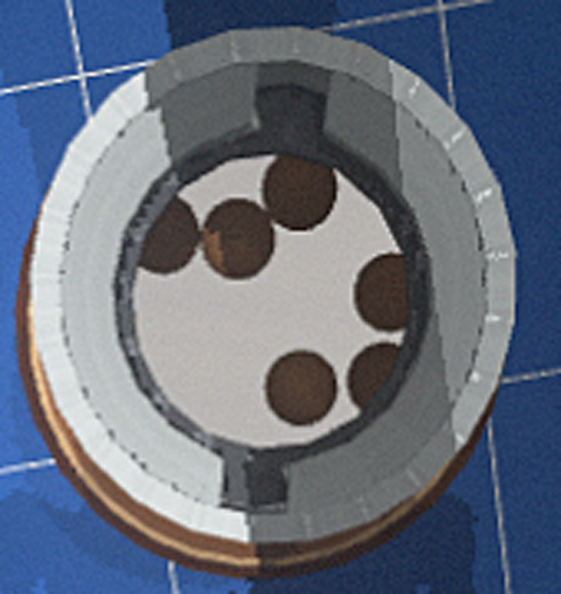

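View pics/w17c.png

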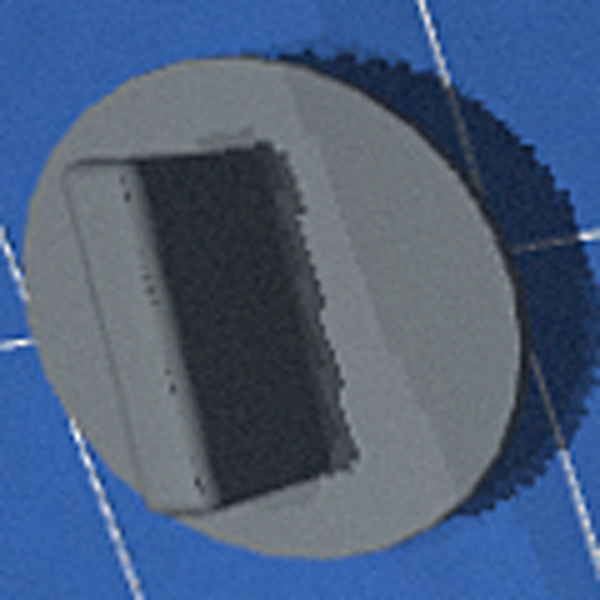

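```bash
python3 - <<'E'
from h import *
w=np.load('w17.npy'); d=np.load('w17p.npz'); pose=(d['p'],d['R'])
save('j1',np.vstack([cv2.resize(w[5:55,305:375],(840,600))]))
save('j2',cv2.resize(w[120:170,295:365],(840,600)))
f=lambda a:np.array([(250+x/3.3,y/3.3) for x,y in a])
s=ray('wrist',f([(293,68),(255,508)]),.105,pose); dd=s[1]-s[0]; print(s,np.linalg.norm(dd),np.degrees(np.arctan2(dd[1],dd[0])),s.mean(0))
f=lambda a:np.array([(x/5,120+y/5) for x,y in a])
b=ray('wrist',f([(67,165),(133,160),(148,508),(213,508)]),.063,pose); print(b)
a=b[0:2].mean(0);c=b[2:].mean(0); print((a+c)/2,np.linalg.norm(a-c),np.degrees(np.arctan2(*(c-a)[[1,0]])), [np.degrees(np.arctan2(*(b[i+2]-b[i])[[1,0]])) for i in(0,1)])
E
```

```text
[[0.56353905 0.05003698 0.105     ]
 [0.64856045 0.02792303 0.105     ]] 0.08785024514013869 -14.579505035494126 [0.60604975 0.03898    0.105     ]
[[ 0.60358784 -0.23195801  0.063     ]
 [ 0.60486706 -0.2204011   0.063     ]
 [ 0.66241218 -0.24003254  0.063     ]
 [ 0.66445977 -0.22843467  0.063     ]]
[ 0.63383171 -0.23020658  0.063     ] 0.05975380455570168 -7.746319904528238 [np.float64(-7.815877323381408), np.float64(-7.677636809039227)]
```

View pics/j1.png

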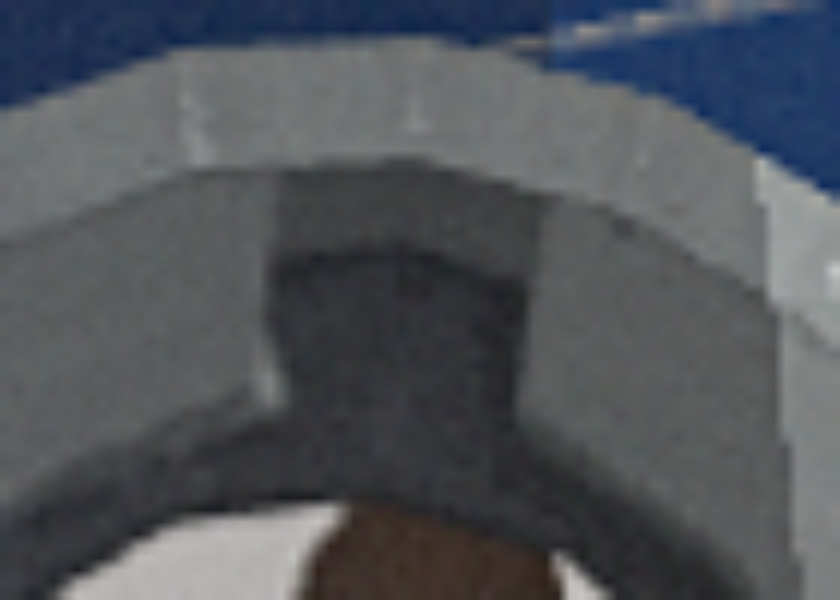

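View pics/j2.png

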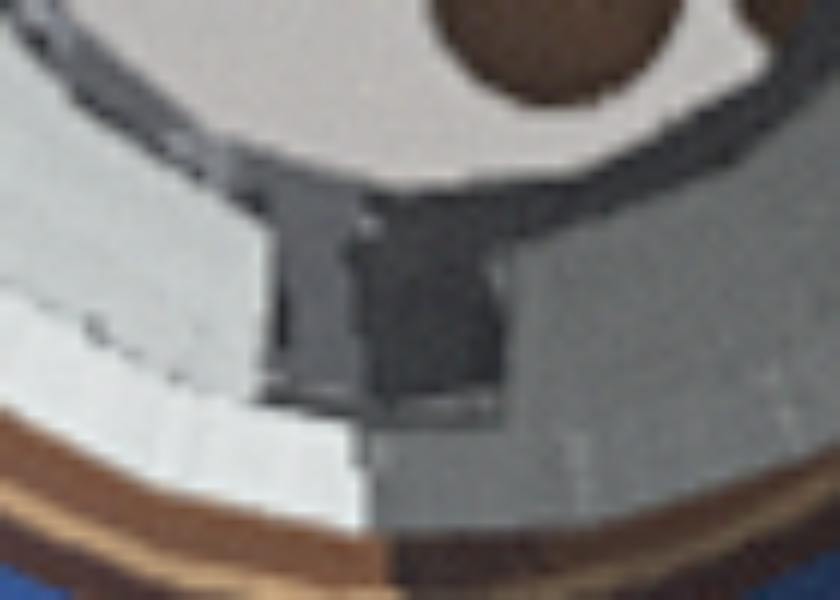

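```bash
python3 - <<'E'
from h import *
d=np.load('w17p.npz'); pose=(d['p'],d['R'])
s=ray('wrist',[(339.2,20.0),(327,154.6)],.105,pose); dd=s[1]-s[0]; print(np.linalg.norm(dd),np.degrees(np.arctan2(dd[1],dd[0])),s.mean(0))
s=obs(); setcmd(s['position'],s['tool_rot'])
print(need([.6338,-.2304,.12],down(82.3)),need([.6338,-.2304,.05],down(82.3)))
E
```

```text
0.08872532663347507 -14.835418832128893 [0.60610631 0.03900855 0.105     ]
t 19.1 p [0.7001 0.0107 0.2667] xyaw 80.2 z [ 0.001  0.    -1.   ] F [-0.4  0.1 -0.2] open 0.997 j [0.02 0.58 0.41 1.41 0.   0.19]
 dp cmd mm [0.4 0.9 1.8] drot deg [-0.1  0.  -0.2]
[-9.96 -0.97  5.86  0.01 -0.01 -0.42] [-9.96 -0.98  8.66  0.01 -0.01 -0.42]
```

Call:
apply_moves([
  [[-1.2,-0.1,0.6,0,0,-0.1,-1],[-3,-0.3,1.7,0,0,-0.2,-1],[-5,-0.5,3,0,0,-0.3,-1],[-7,-0.7,4.2,0,0,-0.4,-1],[-8.8,-0.9,5.2,0,0,-0.42,-1],[-9.8,-0.96,5.8,0,0,-0.42,-1],[-9.96,-0.97,5.86,0,0,-0.42,-1],[-9.96,-0.97,5.86,0,0,-0.42,-1],[-9.96,-0.97,5.86,0,0,-0.42,-1],[-9.96,-0.97,5.86,0,0,-0.42,-1]],
])

```text
t: 20.35
position: [0.6352, -0.2295, 0.1207]
tool_rot: [[0.132, 0.991, 0.003], [0.991, -0.132, -0.0], [0.0, 0.003, -1.0]]
wrist_force: [-0.2, -0.3, -0.1]
opening: 1.001
```

```bash
python3 - <<'E'
from h import *
did([-9.96,-.97,5.86,0,0,-.42]); s=obs()
w=snapshot('wrist'); save('w18',w); np.save('w18.npy',w); np.savez('w18p.npz',p=s['position'],R=s['tool_rot'])
s=obs(); setcmd(s['position'],s['tool_rot']); print(need([.6338,-.2304,.05],down(82.3)))
E
```

```text
t 20.35 p [ 0.6352 -0.2295  0.1207] xyaw 82.4 z [ 0.003 -0.    -1.   ] F [-0.2 -0.3 -0.1] open 1.001 j [-0.35  0.58  0.04  1.03  0.   -0.21]
 dp cmd mm [1.3 1.  0.6] drot deg [-0.1 -0.  -0.1]
t 20.4 p [ 0.635  -0.2296  0.1205] xyaw 82.4 z [ 0.002 -0.    -1.   ] F [ 0.2 -0.1 -0.7] open 0.999 j [-0.35  0.58  0.04  1.03  0.   -0.21]
 dp cmd mm [1.1 0.8 0.4] drot deg [-0.1 -0.  -0.1]
[-0.04 -0.05  2.82  0.02 -0.    0.01]
```

View pics/w18.png

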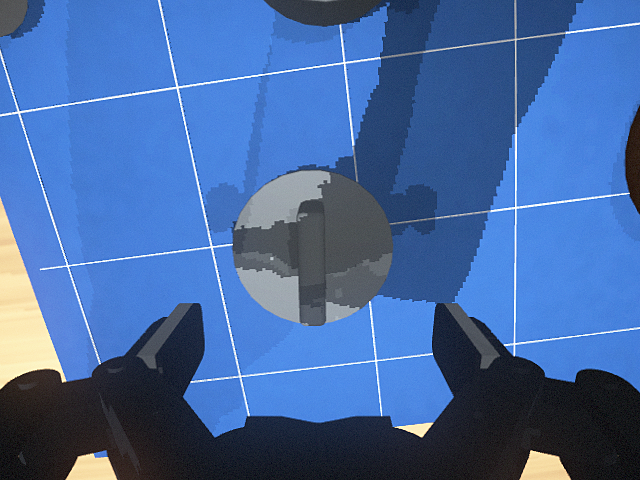

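```bash
python3 - <<'E'
from h import *
w=np.load('w18.npy'); d=np.load('w18p.npz'); pose=(d['p'],d['R']); hsv=cv2.cvtColor(w,cv2.COLOR_RGB2HSV)
m=np.zeros(w.shape[:2],np.uint8); m[160:335,220:405]=(hsv[...,1]<110)[160:335,220:405]
m=cv2.morphologyEx(m,cv2.MORPH_OPEN,np.ones((3,3)))
cs,_=cv2.findContours(m,cv2.RETR_EXTERNAL,cv2.CHAIN_APPROX_NONE); k=cv2.convexHull(max(cs,key=cv2.contourArea)).reshape(-1,2)
P=ray('wrist',k,.027,pose); c,r=fitcircle(P); print('plate',c,r, abs(np.linalg.norm(P[:,:2]-c,axis=1)-r).max())
print(ray('wrist',[(302,207),(324,207),(301,303),(325,303)],.063,pose))
print(need([c[0],c[1],.05],down(82.3)))
E
```

```text
plate [ 0.63412508 -0.23158703] 0.04779264351774668 0.0013687389627013227
[[ 0.60055724 -0.23137472  0.063     ]
 [ 0.60197366 -0.22089054  0.063     ]
 [ 0.65024478 -0.23917675  0.063     ]
 [ 0.65190418 -0.22688792  0.063     ]]
[-0.08 -0.03  2.82  0.02 -0.    0.01]
```

Everything is consistent: cap at (0.634, −0.231), with the plate fit at 47.8 mm. I descend and grip the bar.

Call:
apply_moves([
  [[-0.05,-0.03,0.8,0,0,0,-1],[-0.05,-0.03,1.8,0,0,0,-1],[-0.05,-0.03,2.5,0,0,0,-1],[-0.05,-0.03,2.8,0,0,0,-1],[-0.05,-0.03,2.8,0,0,0,-0.2],[-0.05,-0.03,2.8,0,0,0,0.4],[-0.05,-0.03,2.8,0,0,0,0.7],[-0.05,-0.03,2.8,0,0,0,1],[-0.05,-0.03,2.8,0,0,0,1],[-0.05,-0.03,2.8,0,0,0,1]],
], squeeze=110)

```text
t: 21.65
position: [0.6339, -0.232, 0.0505]
tool_rot: [[0.134, 0.991, 0.002], [0.991, -0.134, -0.0], [0.0, 0.002, -1.0]]
wrist_force: [0.4, 1.2, 5.3]
opening: 0.144
```

```bash
python3 - <<'E'
from h import *
did([-.05,-.03,2.8,0,0,0]); s=obs()
w=snapshot('wrist'); save('w19',w)
E
```

```text
t 21.65 p [ 0.6339 -0.232   0.0505] xyaw 82.3 z [ 0.002 -0.    -1.   ] F [0.4 1.2 5.3] open 0.144 j [-0.35  0.64 -0.05  0.88  0.   -0.22]
 dp cmd mm [-0.3 -1.2  0.1] drot deg [-0.  -0.   0.1]
```

View pics/w19.png

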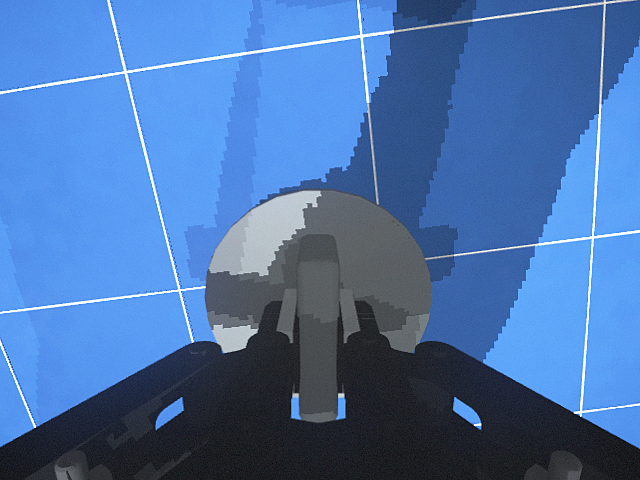

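```bash
python3 - <<'E'
from h import *
print(need([.606,.0385,.19],down(75)))
E
```

```text
[10.53 -2.54 -5.58  0.02 -0.    1.47]
```

Call:
apply_moves([
  [[0,0,-0.6,0,0,0,1],[0,0,-2.2,0,0,0,1],[0.5,-0.1,-4,0,0,0,1],[2,-0.5,-5.2,0,0,0.3,1],[4,-1,-5.58,0,0,0.6,1],[6.2,-1.5,-5.58,0,0,0.9,1],[8.3,-2,-5.58,0,0,1.2,1],[9.8,-2.4,-5.58,0,0,1.4,1],[10.5,-2.54,-5.58,0,0,1.47,1],[10.53,-2.54,-5.58,0,0,1.47,1]],
])

```text
t: 22.95
position: [0.6055, 0.0382, 0.1894]
tool_rot: [[0.258, 0.966, 0.001], [0.966, -0.258, -0.0], [-0.0, 0.001, -1.0]]
wrist_force: [0.4, -0.7, -1.3]
opening: 0.145
```

```bash
python3 - <<'E'
from h import *
did([10.53,-2.54,-5.58,0,0,1.47]); s=obs()
im2=snapshot('scene'); s=obs(); im=snapshot('top'); w=snapshot('wrist'); save('w20',w); np.save('w20.npy',w); np.savez('w20p.npz',p=s['position'],R=s['tool_rot'])
save('m20',np.hstack([cv2.resize(im[120:220,230:330],(400,400),interpolation=cv2.INTER_CUBIC),cv2.resize(im2[250:350,240:340],(400,400),interpolation=cv2.INTER_CUBIC)]))
s=obs()
E
```

```text
t 22.95 p [0.6055 0.0382 0.1894] xyaw 75.0 z [ 0.001 -0.    -1.   ] F [ 0.4 -0.7 -1.3] open 0.145 j [ 0.06  0.43 -0.04  1.1  -0.    0.32]
 dp cmd mm [-0.4 -0.4 -0.5] drot deg [ 0.1 -0.  -0. ]
t 23.0 p [0.6058 0.0373 0.1894] xyaw 75.0 z [ 0.001 -0.001 -1.   ] F [-0.1 -1.1 -1.2] open 0.144 j [ 0.06  0.43 -0.04  1.1  -0.    0.32]
 dp cmd mm [-0.2 -1.3 -0.5] drot deg [ 0.1 -0.1  0.1]
t 23.1 p [0.6059 0.0363 0.1893] xyaw 74.9 z [ 0.001 -0.    -1.   ] F [-0.2 -1.3 -1.5] open 0.145 j [ 0.06  0.43 -0.04  1.1  -0.    0.32]
 dp cmd mm [-0.  -2.3 -0.6] drot deg [ 0.1 -0.   0.2]
```

View pics/m20.png

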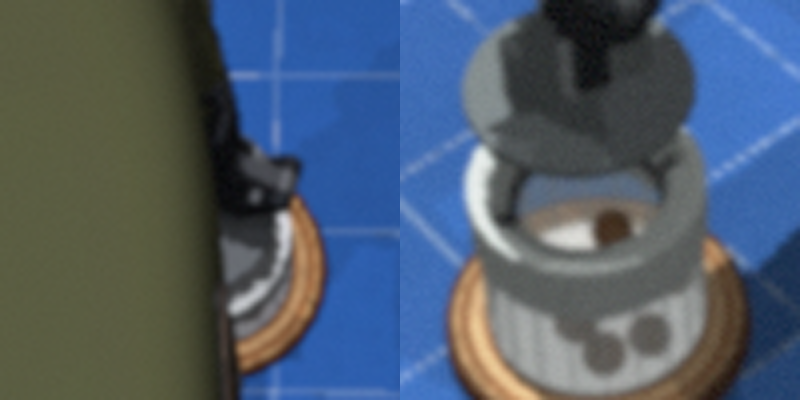

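View pics/w20.png

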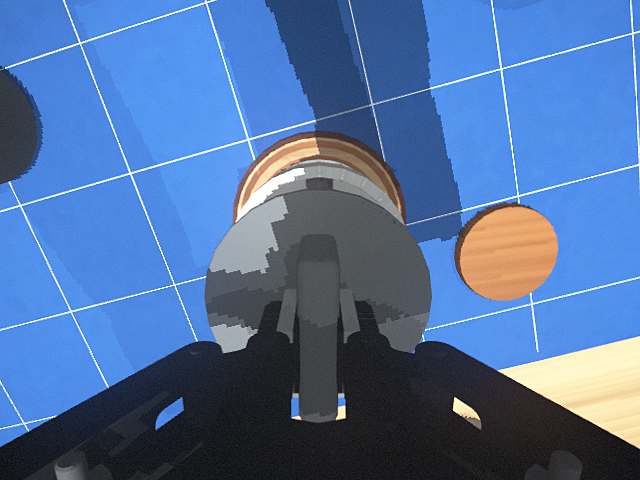

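The wrist view shows the cap over the jar, with the near slot at (320,184) in line with the bar at about x = 319. I descend to just above the mouth and let it settle.

Call:
apply_moves([
  [[0,0,0.3,0,0,0,1],[0,0,0.7,0,0,0,1],[0,0,1,0,0,0,1],[0,0,1.1,0,0,0,1],[0,0,1.1,0,0,0,1],[0,0,1.1,0,0,0,1],[0,0,1.1,0,0,0,1],[0,0,1.1,0,0,0,1],[0,0,1.1,0,0,0,1],[0,0,1.1,0,0,0,1]],
])

```text
t: 24.35
position: [0.6057, 0.0377, 0.1618]
tool_rot: [[0.26, 0.966, 0.001], [0.966, -0.26, 0.0], [0.001, 0.001, -1.0]]
wrist_force: [0.5, -0.1, -0.8]
opening: 0.145
```

```bash
python3 - <<'E'
from h import *
did([0,0,1.1,0,0,0]); s=obs()
im2=snapshot('scene'); w=snapshot('wrist'); save('w21',w,(180,100,460,320),2.8)
save('m21',im2,(240,240,340,340),6); s=obs(); print(need([.606,.0385,.12],down(75)))
E
```

```text
t 24.35 p [0.6057 0.0377 0.1618] xyaw 74.9 z [ 0.001  0.    -1.   ] F [ 0.5 -0.1 -0.8] open 0.145 j [ 0.06  0.44 -0.09  1.04  0.    0.33]
 dp cmd mm [-0.3 -0.9 -0.6] drot deg [ 0.1 -0.   0.1]
t 24.45 p [0.6057 0.0377 0.1618] xyaw 74.9 z [ 0.001  0.    -1.   ] F [-0.5 -0.3 -2. ] open 0.146 j [ 0.06  0.44 -0.09  1.04  0.    0.32]
 dp cmd mm [-0.3 -0.9 -0.5] drot deg [ 0.1 -0.   0.1]
[-0.   -0.    1.7   0.02 -0.01  0.  ]
```

View pics/m21.png

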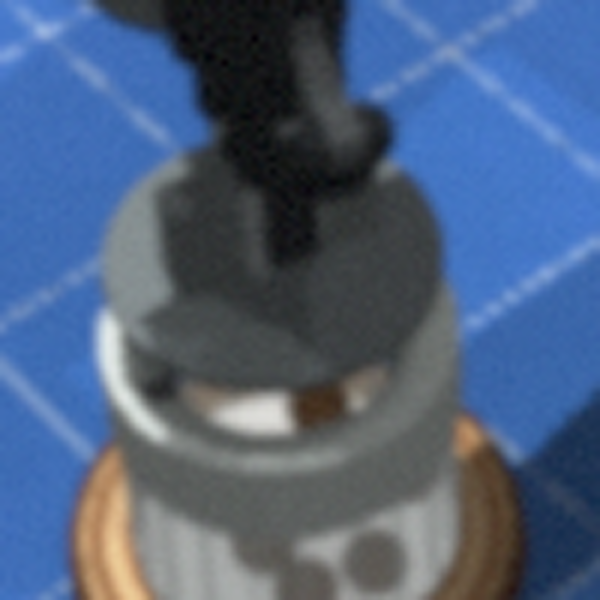

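View pics/w21.png

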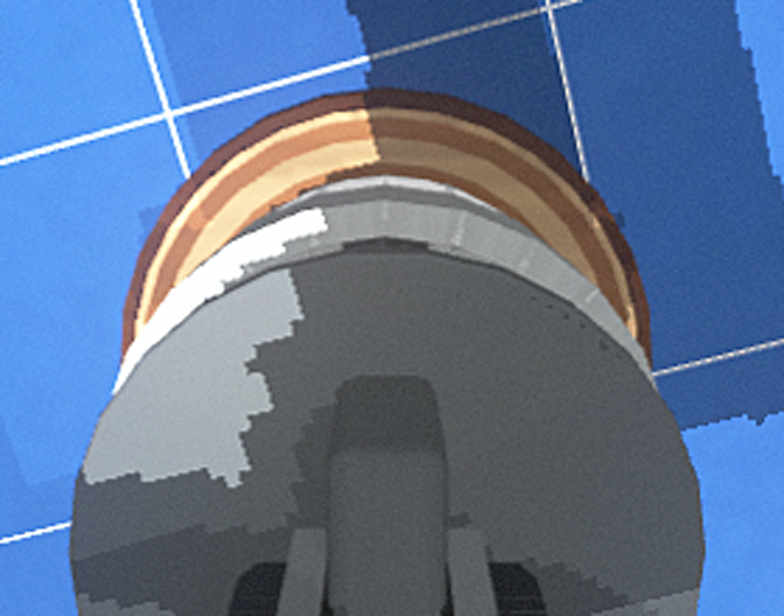

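Call:
apply_moves([
  [[0,0,0.1,0,0,0,1],[0,0,0.25,0,0,0,1],[0,0,0.4,0,0,0,1],[0,0,0.5,0,0,0,1],[0,0,0.6,0,0,0,1],[0,0,0.68,0,0,0,1],[0,0,0.68,0,0,0,1],[0,0,0.68,0,0,0,1],[0,0,0.68,0,0,0,1],[0,0,0.68,0,0,0,1]],
])

```text
t: 25.7
position: [0.6058, 0.0377, 0.1449]
tool_rot: [[0.26, 0.966, 0.001], [0.966, -0.26, 0.0], [0.001, 0.001, -1.0]]
wrist_force: [0.1, -0.4, -0.9]
opening: 0.146
```

```bash
python3 - <<'E'
from h import *
did([0,0,.68,0,0,0]); s=obs()
im2=snapshot('scene'); save('m22',im2,(240,240,340,340),6); s=obs()
E
```

```text
t 25.7 p [0.6058 0.0377 0.1449] xyaw 74.9 z [ 0.001  0.    -1.   ] F [ 0.1 -0.4 -0.9] open 0.146 j [ 0.06  0.46 -0.12  1.    0.    0.32]
 dp cmd mm [-0.2 -0.9 -0.5] drot deg [0.1 0.  0.1]
t 25.75 p [0.6057 0.0377 0.1449] xyaw 74.9 z [ 0.001  0.    -1.   ] F [-0.   0.4 -1. ] open 0.142 j [ 0.06  0.46 -0.12  1.    0.    0.32]
 dp cmd mm [-0.3 -0.9 -0.5] drot deg [0.1 0.  0.1]
```

View pics/m22.png

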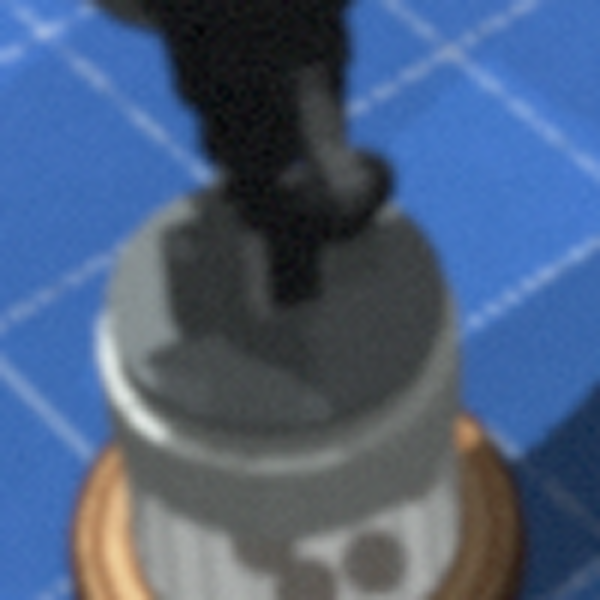

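No contact yet and the lugs are in the slots. Now I push to flush.

Call:
apply_moves([
  [[0,0,0.08,0,0,0,1],[0,0,0.16,0,0,0,1],[0,0,0.24,0,0,0,1],[0,0,0.32,0,0,0,1],[0,0,0.38,0,0,0,1],[0,0,0.44,0,0,0,1],[0,0,0.46,0,0,0,1],[0,0,0.46,0,0,0,1],[0,0,0.46,0,0,0,1],[0,0,0.46,0,0,0,1]],
])

```text
t: 27.0
position: [0.6059, 0.0377, 0.1344]
tool_rot: [[0.26, 0.966, 0.002], [0.966, -0.26, 0.0], [0.001, 0.002, -1.0]]
wrist_force: [-1.6, -1.0, 8.0]
opening: 0.142
```

```bash
python3 - <<'E'
from h import *
did([0,0,.46,0,0,0]); s=obs()
im2=snapshot('scene'); save('m23',im2,(240,240,340,340),6); s=obs()
E
```

```text
t 27.0 p [0.6059 0.0377 0.1344] xyaw 74.9 z [ 0.002  0.    -1.   ] F [-1.6 -1.   8. ] open 0.142 j [ 0.06  0.46 -0.14  0.97  0.    0.32]
 dp cmd mm [-0.1 -0.9  0.6] drot deg [0.  0.  0.1]
t 27.05 p [0.6059 0.0377 0.1345] xyaw 74.9 z [ 0.002  0.    -1.   ] F [-2.7 -0.   8.5] open 0.143 j [ 0.06  0.46 -0.14  0.97  0.    0.33]
 dp cmd mm [-0.1 -0.9  0.6] drot deg [0.  0.  0.1]
```

View pics/m23.png

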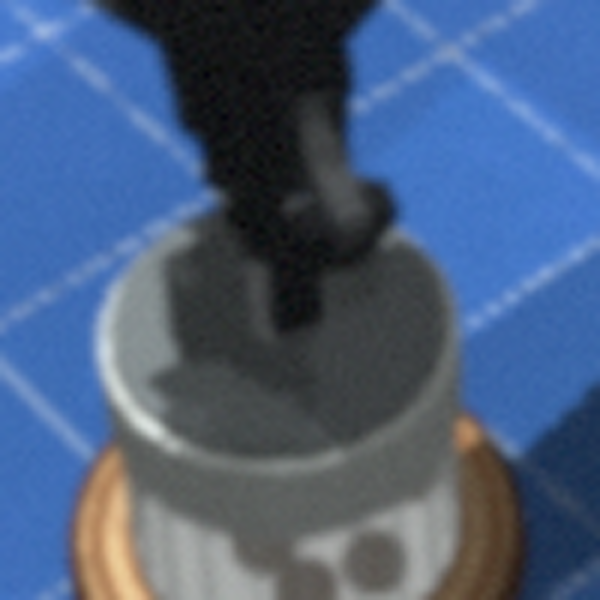

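The force is about 9.5 N, so the ring is about 8 mm down and the plate about 1 mm from flush. I push a little more.

Call:
apply_moves([
  [[0,0,0.03,0,0,0,1],[0,0,0.06,0,0,0,1],[0,0,0.08,0,0,0,1],[0,0,0.1,0,0,0,1],[0,0,0.1,0,0,0,1],[0,0,0.1,0,0,0,1],[0,0,0.1,0,0,0,1],[0,0,0.1,0,0,0,1],[0,0,0.1,0,0,0,1],[0,0,0.1,0,0,0,1]],
])

```text
t: 28.3
position: [0.6059, 0.0377, 0.1335]
tool_rot: [[0.26, 0.966, 0.003], [0.966, -0.26, 0.0], [0.001, 0.003, -1.0]]
wrist_force: [-5.4, -0.2, 16.5]
opening: 0.143
```

```bash
python3 - <<'E'
from h import *
did([0,0,.1,0,0,0]); s=obs(); print(s['torque'].round(2))
E
```

```text
t 28.3 p [0.6059 0.0377 0.1335] xyaw 74.9 z [ 0.003  0.    -1.   ] F [-5.4 -0.2 16.5] open 0.143 j [ 0.06  0.46 -0.14  0.97  0.    0.33]
 dp cmd mm [-0.2 -0.9  2.1] drot deg [-0.1  0.   0.1]
[-0.06  1.19 -0.01]
```

The plate is flush: z is 0.1335 as predicted, and the push exceeds the spring's 10.5 N. Now I twist clockwise, which is +z of the tool.

Call:
apply_moves([
  [[0,0,0,0,0,1,1],[0,0,0,0,0,2.7,1],[0,0,0,0,0,4.5,1],[0,0,0,0,0,6.3,1],[0,0,0,0,0,8.1,1],[0,0,0,0,0,9.9,1],[0,0,0,0,0,11.7,1],[0,0,0,0,0,13.5,1],[0,0,0,0,0,15.2,1],[0,0,0,0,0,16.5,1]],
])

```text
t: 29.55
position: [0.6085, 0.0374, 0.1336]
tool_rot: [[0.991, -0.135, 0.008], [-0.135, -0.991, -0.0], [0.008, -0.001, -1.0]]
wrist_force: [-0.2, -1.0, 12.3]
opening: 0.144
```

```bash
python3 - <<'E'
from h import *
did([0,0,0,0,0,16.5]); s=obs(); print(s['torque'].round(2))
im=snapshot('wrist'); save('w25',im); im2=snapshot('scene'); save('m25',im2,(240,240,340,340),6); s=obs(); print(s['torque'].round(2))
E
```

```text
t 29.55 p [0.6085 0.0374 0.1336] xyaw -7.8 z [ 0.008 -0.    -1.   ] F [-0.2 -1.  12.3] open 0.144 j [ 0.06  0.46 -0.14  0.96 -0.    1.77]
 dp cmd mm [ 2.4 -1.2  2.2] drot deg [0.  0.3 0.3]
[-0.36  0.22  0.32]
t 29.65 p [0.6084 0.0374 0.1336] xyaw -7.7 z [ 0.008 -0.    -1.   ] F [-0.4 -1.3 12.1] open 0.142 j [ 0.06  0.46 -0.14  0.96 -0.    1.77]
 dp cmd mm [ 2.4 -1.2  2.2] drot deg [0.  0.3 0.2]
[-0.28  0.11 -0.12]
```

View pics/w25.png

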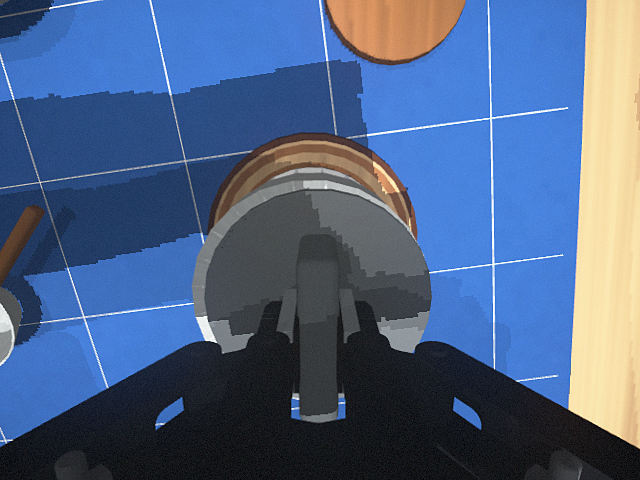

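View pics/m25.png

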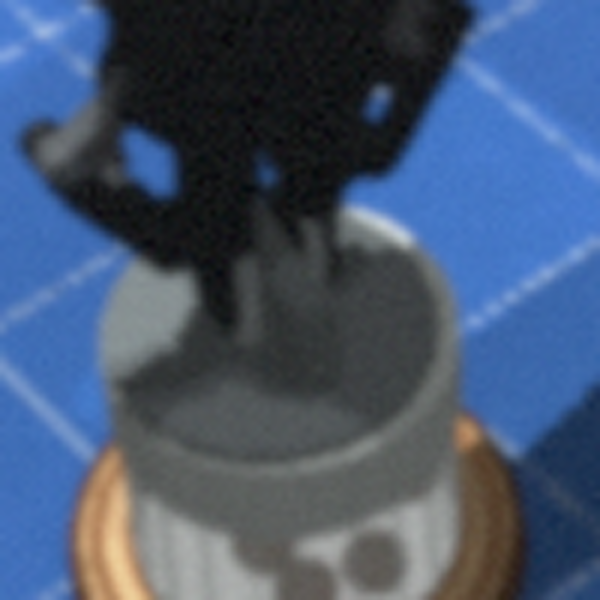

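The cap has turned 82° with the plate flush. It sits about 2.5 mm off in +x, which is inside the 6 mm limit. I turn on to the stop, nudge −x and press slightly more.

Call:
apply_moves([
  [[-0.02,0,0.02,0,0,0.4,1],[-0.05,0,0.04,0,0,0.8,1],[-0.07,0,0.05,0,0,1.2,1],[-0.07,0,0.06,0,0,1.5,1],[-0.07,0,0.06,0,0,1.7,1],[-0.07,0,0.06,0,0,1.7,1],[-0.07,0,0.06,0,0,1.7,1],[-0.07,0,0.06,0,0,1.7,1],[-0.07,0,0.06,0,0,1.7,1],[-0.07,0,0.06,0,0,1.7,1]],
])

```text
t: 30.9
position: [0.606, 0.0383, 0.1335]
tool_rot: [[0.962, -0.274, 0.008], [-0.274, -0.962, 0.001], [0.007, -0.003, -1.0]]
wrist_force: [-3.9, 0.6, 20.0]
opening: 0.145
```

```bash
python3 - <<'E'
from h import *
did([-.07,0,.06,0,0,1.7]); s=obs(); print(s['torque'].round(2))
im=snapshot('wrist'); save('w26',im); np.save('w26.npy',im); np.savez('w26p.npz',p=s['position'],R=s['tool_rot'])
im2=snapshot('scene'); save('s26',im2); save('t26',snapshot('top')); s=obs(); print(s['torque'].round(2), np.abs(s['joint_velocities']).max())
E
```

```text
t 30.9 p [0.606  0.0383 0.1335] xyaw -15.9 z [ 0.008  0.001 -1.   ] F [-3.9  0.6 20. ] open 0.145 j [ 0.06  0.46 -0.14  0.96  0.    1.91]
 dp cmd mm [ 1.7 -0.5  3.6] drot deg [ 0.1  0.3 -0.1]
[-0.11  1.19  0.97]
t 31.05 p [0.606  0.0383 0.1335] xyaw -15.9 z [ 0.008  0.001 -1.   ] F [-4.6  0.6 21. ] open 0.145 j [ 0.06  0.46 -0.14  0.96  0.    1.91]
 dp cmd mm [ 1.7 -0.5  3.6] drot deg [ 0.1  0.3 -0.1]
[-0.11  1.18  0.93] 0.0018378836236412292
```

View pics/w26.png

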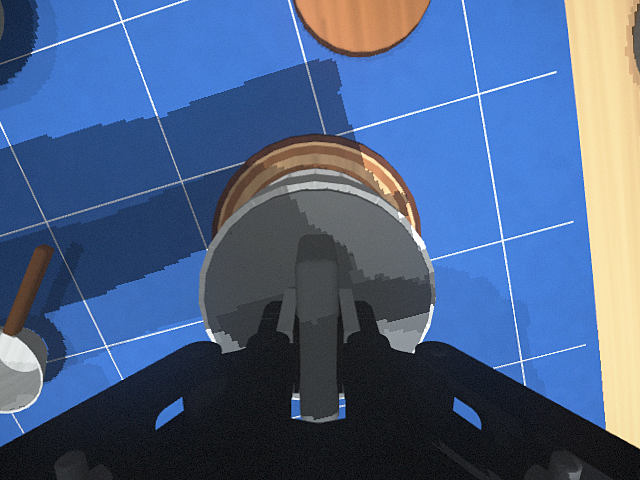

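View pics/s26.png

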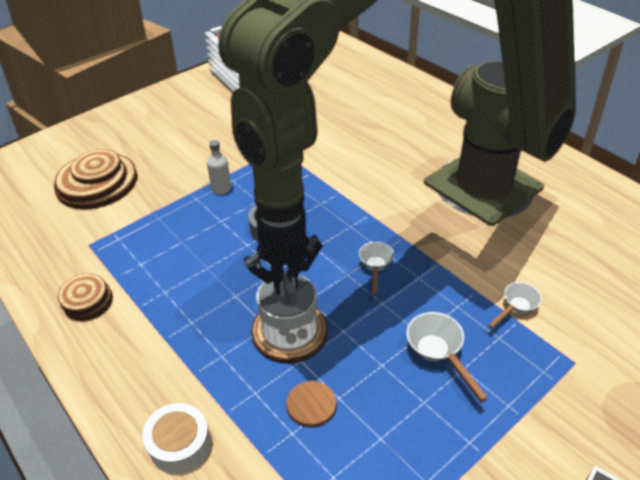

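View pics/t26.png

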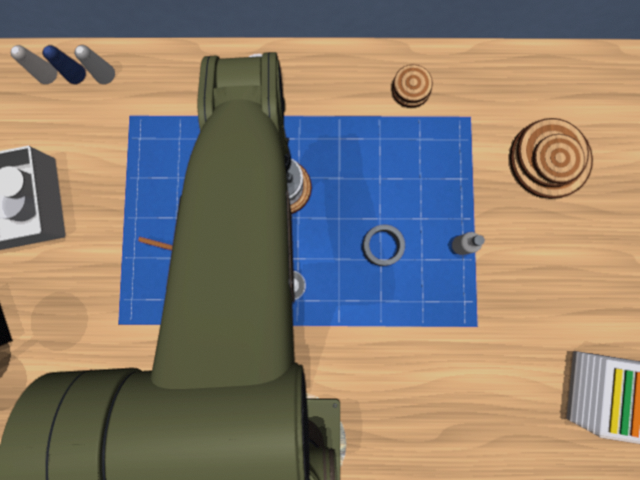

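Cap flush (z 0.1335), turned 91° to the stop (0.95 N m about the tool axis), pressed with about 21 N and centred on the jar. The scoop is upright on the table, and the tape, log slice and glue bottle are where they were. Handing in.

```bash
python3 - <<'E'
from h import *
print(bot.finish_job()); s=obs()
E
```

```text
the job is handed in; nothing more can be done
None
the job is handed in; nothing more can be done
```

I tipped all six beads into the jar and set the scoop back upright on the table. I then pushed the cap in flush through the slots, twisted it 91° clockwise to the stop, and handed in at about 31 s still gripping it and pressing down. No verdict was reported.

**Last checks:**
- **Beads:** all six were counted in the jar from above, before the cap went on.
- **Cap:** it is flush. The tool stayed at z = 0.1335 m, as predicted, while the push rose from 16.5 to 21 N; the spring alone gives 10.5 N. It is within about 1 mm of the jar axis, tilted about 0.5°, and the gripper is still shut on the bar.
- **Scoop and other items:** the last pictures show the scoop upright and empty, and the tape, log slice and glue bottle unmoved.

**What did not go to plan:**
- **Pour:** joints 3 and 4 reached their limits, so the tip ended at about 92° instead of 100°, with the tool up to about 50 mm off its target. The beads went in anyway.
- **Twist:** the cap drifted about 2.5 mm in +x partway through the twist, and I corrected it.

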